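# Pack the two loose objectives into their own storage canisters

### The arm

A 6-joint arm with a two-finger parallel gripper is mounted at the origin on a cart in front of the work surface, level with it; the furniture and walls round the work are solid. World frame = base frame: x ahead of the robot, y to its left, z up, the work surface at z = 0. Lengths are in mm, angles in rad, forces in N, time in s.
With the tool pointing down it reaches from about 300 to 775 mm from the base axis. Payload 14.6 kg.
Tool frame: the origin (TCP) lies between the finger pads; the fingertips stand 25 mm ahead of it and the grasp point (between the pads) lies 6 mm ahead of it; z points along the fingers, x is the direction in which the jaws open and shut, and the axes are right-handed (so a half turn about z gives the same grasp; the last joint's range is limited). The gripper opens to 94 mm and grips with 3 to 60 N. Pads are 16 mm wide; open, the fingers measure 119 mm over their backs; the gripper's body (75 mm by 177 mm) begins 78 mm behind the grasp point.
Start: joints at [-1.296, 0.3, 1.521, -0, 1.321, -0.067], TCP at [184.344, -518.176, 230.446] pointing down, gripper open.
Joint ranges: [-3.03, 3.03], [-0.79, 2.21], [0.23, 2.52], [-1.04, 4.18], [0, 3.07], [-2.55, 2.55]. Speed limits (rad/s): [2.22, 2.22, 2.57, 3.14, 3.14, 3.14].

### API

Orientations are given as [roll, pitch, yaw] about the fixed x, y, z axes, in that order (R = Rz(yaw) Ry(pitch) Rx(roll)).
In Python, from cell import manip gives the robot as it stands.
- The arm moves only by the tool apply_moves, never from a script. Its argument "series" is a list of rows, each a list of 3 entries, a list of its own where there are three numbers: the shift along the world's x, y, z in cm, then the turn, a rotation vector about the world's x, y, z in rad, then the opening in per cent of the stroke, from 0 (shut) to 100 (fully open). A call has exactly 10 rows; each row is the pose to reach, as a shift and turn from the pose commanded when the call began; what a row does not reach only later rows make up. A row lasts 1/8 s, in which the tool goes at most 62.5 mm and 10.7 degrees, less where a joint would pass 70% of its speed; a pose out of reach is approached as far as the arm can. A call with a gripper value outside its range is refused whole. The fingers move at their own pace and stop on an object; "grip_force" is the grip in N (left out, the last holds). Time passes only in rows, so rows that repeat a pose let the fingers close, or fill a call up. It gives the time, the measured TCP pose, the force and the opening at its end, in the units of the state.
- manip.read_state(): the state, without advancing time (a new reading comes with each control period).
- manip.camera(name): name is "scene" or "top" or "wrist"; returns (picture, depth): 420x560x3 uint8, red, green, blue; 420x560 float32, mm along the optical axis (not along the pixel's ray), 0 where there is no reading.
- manip.camera_info(name): a dict with "intrinsics" (3x3 intrinsics, pixels), "dist" ([k1, k2, p1, p2, k3] as OpenCV has them; the pictures are not rectified), "extrinsics" (4x4, takes a point from world to camera coordinates); the wrist camera has in their place "hand_eye" (4x4, takes a point from camera to tool coordinates, whose origin is the TCP and whose axes are the tool frame's). Camera axes: x right, y down, z forward; pixel columns grow to the right and rows downward; lengths in mm; the calibration is good to about 2 mm. A picture is of the moment at which its call begins: read the wrist's pose just before it. camera_info takes no time and is no camera call.
- manip.sign_off(): hands the job in, once; it reports no verdict.
The state is a dict: "clock": time; "joints": joint angles; "qd": joint speeds; "effort": joint torques, N m; "eef_pos": TCP position; "eef_rot": TCP orientation; "wrist_force": force on the tool from outside, world axes, zero at the start; "moment": the same for the moment, N m; "finger_gap": finger opening in mm.
Only numpy, scipy, OpenCV 4.12 (cv2) and the standard library are available. Lean on these libraries where they do the work, as an engineer would, in place of code of your own. Each camera call takes 0.05 s, during which the arm holds its last target.

### The job

Pack away the two loose microscope objectives on the bench to the left of the big microscope: stand each one upright, front lens up, in the recess of the canister base that carries its ring colour, then put the cover with the same colour over it so that it sits fully down on the base. Handle the objectives with care - neither drop them nor tip them over - and leave the eyepiece, the two plain lens canisters and the adapter ring standing where they are.

Things in the scene. Friction and masses are not known exactly. Their poses are not given: they have to be found in the camera images.
- objective_yellow: short microscope objective with a yellow ring round it: pale metal, 28 mm largest diameter, 44 mm high, standing on its mounting flange with the narrowing front lens up; the lower 25 mm of the barrel can be gripped from any side; about 0.085 kg. Origin: centre of the underside; z up
- objective_blue: long microscope objective with a blue ring round it: pale metal, 28 mm diameter, 62 mm high, standing on its mounting flange with the cone and front lens up; the lower 40 mm is a straight barrel that can be gripped from any side; about 0.12 kg. Origin: centre of the underside; z up
- base_yellow: canister base, yellow band: heavy black disc (0.2 kg) loose on the bench. Flange 58 mm dia, 6 mm thick, with a yellow ring; on it a collar, 44 mm outside, 36 mm inside dia, rising to 12 mm above the bench. The recess in the collar (floor 8 mm above the bench) takes an objective's foot; the cover goes over the collar onto the flange. Origin: centre of the underside; z up
- base_blue: canister base, blue band: heavy black disc (0.2 kg) loose on the bench. Flange 58 mm dia, 6 mm thick, with a blue ring; on it a collar, 44 mm outside, 36 mm inside dia, rising to 12 mm above the bench. The recess in the collar (floor 8 mm above the bench) takes an objective's foot; the cover goes over the collar onto the flange. Origin: centre of the underside; z up
- cover_yellow: short canister cover, yellow band: ivory plastic cup standing mouth down, closed on top, 58 mm outside, 52 mm inside dia, 52 mm high, 3 mm wall; yellow band round it near the top and a 26 mm yellow spot on top; about 0.06 kg. Grip it across its outside near the top. Origin: centre of the lower, open rim; z up
- cover_blue: tall canister cover, blue band: ivory plastic cup standing mouth down, closed on top, 58 mm outside, 52 mm inside dia, 72 mm high, 3 mm wall; blue band round it near the top and a 26 mm blue spot on top; about 0.06 kg. Grip it across its outside near the top. Origin: centre of the lower, open rim; z up
- eyepiece: spare eyepiece, all black with a stepped waist, 39 mm diameter, 63 mm high, standing on the bench; to be left alone. Origin: centre of the underside
- canister_black: closed plain black lens canister, 37 mm diameter, 62 mm high, standing on the bench; to be left alone. Origin: centre of the underside
- canister_white: closed plain white lens canister without any coloured band, 41 mm diameter, 50 mm high, standing alone to the right of the big microscope (which is fixed and fills about x 0.37 to 0.75, y -0.34 to -0.02, up to 0.7 m high, an eyepiece reaching toward the robot); to be left alone. Origin: centre of the underside
- adapter_ring: black camera adapter ring, 40 mm diameter, 18 mm high, open in the middle, lying flat on the bench; to be left alone. Origin: centre of the underside
Mind the look-alikes: they are no part of the job. Leave any orange look-alike of the objective_yellow alone.

How it is judged:
By the outcome, as a careful person would: the job done as asked, in the order asked, and still so for the second after the job is handed in, with the robot touching nothing.
It also fails if it takes over 99 s, if anything falls off the work surface, if the arm or the gripper's body presses on something with over 40 N, if the wrist force passes 120 N, or if a joint passes its speed limit or range.

## Working session

There is one attempt and no reset: what is moved stays moved. The work goes in short steps, Python scripts to look and compute and a tool call to move; the robot and the scene stay as the last step left them, time stands still between calls to the robot, and variables do not carry over. Pictures are saved under pics/ and viewed, and the job is handed in when it is done.

Besides the shell and the picture viewer there is one more tool, called after "Emit:" as name(argument=value, ...), one argument or row to a line, values as JSON. apply_moves: Moves the arm, as the interface text tells. Its arguments: {"type":"object","properties":{"series":{"type":"array","items":{"type":"array"}},"grip_force":{"type":"number"}},"required":["series"]}

```bash
ls; mkdir -p pics
python3 - <<'E'
from cell import manip
import cv2,numpy as np
print(manip.read_state())
for n in ("scene","top"):
    p,d=manip.camera(n); cv2.imwrite(f"pics/{n}0.png",p[:,:,::-1]); np.save(f"pics/{n}0.npy",d); np.save(f"pics/{n}0_rgb.npy",p)
for n in ("scene","top","wrist"): print(n,manip.camera_info(n))
E
```

```text
pics
{'clock': 0.0, 'joints': array([-1.29559492e+00,  3.00494853e-01,  1.52157660e+00, -3.93809639e-05,
        1.32066006e+00, -6.65723855e-02]), 'qd': array([ 0.00073582, -0.00303898, -0.0011126 , -0.0005867 ,  0.00099635,
       -0.0016482 ]), 'effort': array([ 2.00848626e-03, -5.31809449e+01, -3.52735913e+01,  7.08672800e-02,
        2.43178447e-02, -7.34999594e-05]), 'eef_pos': array([ 184.27928287, -517.97276272,  229.87517062]), 'eef_rot': array([-3.14155495e+00,  1.13886707e-03, -1.22901275e+00]), 'wrist_force': array([0.06608693, 0.28976135, 0.05518149]), 'moment': array([ 0.02604109,  0.08593012, -0.02125808]), 'finger_gap': 93.95279352170967}
scene {'intrinsics': array([[515.39715585,   0.        , 284.47474569],
       [  0.        , 515.39715585, 210.71458865],
       [  0.        ,   0.        ,   1.        ]]), 'dist': array([-0.12067241,  0.        ,  0.        ,  0.        ,  0.        ]), 'extrinsics': array([[ 6.09473667e-01, -7.92688871e-01, -1.36456012e-02,
        -3.52541584e+02],
       [-3.81034153e-01, -2.77784894e-01, -8.81843822e-01,
         2.25119246e+
[... 700 characters left out ...]
,
       [ 0.00000000e+00,  0.00000000e+00,  0.00000000e+00,
         1.00000000e+00]])}
wrist {'intrinsics': array([[351.73332414,   0.        , 287.01917753],
       [  0.        , 351.73332414, 213.61695051],
       [  0.        ,   0.        ,   1.        ]]), 'dist': array([-0.06855329,  0.        ,  0.        ,  0.        ,  0.        ]), 'hand_eye': array([[ 9.99999725e-01, -1.27689844e-04,  7.29886689e-04,
        -9.30136039e-03],
       [-6.53652397e-05,  9.65997476e-01,  2.58551487e-01,
        -7.67579371e+01],
       [-7.38083098e-04, -2.58551463e-01,  9.65997203e-01,
        -1.54605054e+02],
       [ 0.00000000e+00,  0.00000000e+00,  0.00000000e+00,
         1.00000000e+00]])}
```

View pics/scene0.png

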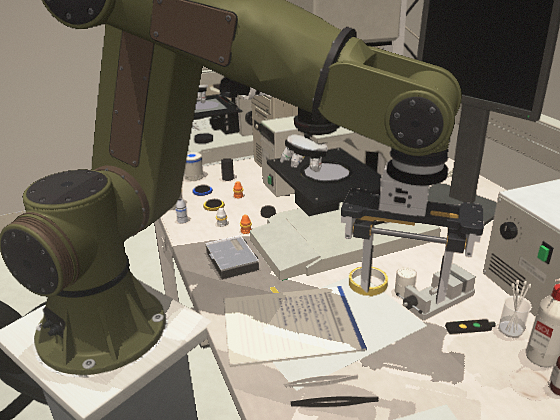

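View pics/top0.png

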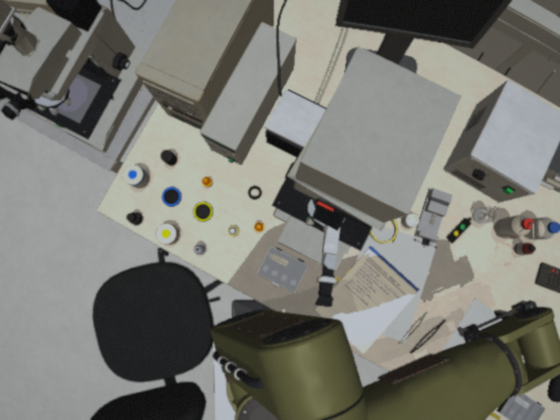

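Top view: cover_blue is near (135,175) and cover_yellow near (167,233). base_blue is near (172,196) and base_yellow near (203,211). There are four objective-like things near (200,248), (233,230), (207,181) and (259,226). I'll enlarge it to tell them apart.

```bash
cat > h.py <<'E'
import numpy as np,cv2
from cell import manip
def ray(info,uv,E=None):
    """returns origin and direction in world"""
    p=cv2.undistortPoints(np.array([[uv]],float),info["intrinsics"],info["dist"])[0,0]
    if E is None: E=np.linalg.inv(info["extrinsics"])
    return E[:3,3],E[:3,:3]@np.array([p[0],p[1],1.])
def onplane(info,uv,z,E=None):
    o,d=ray(info,uv,E); return o+d*(z-o[2])/d[2]
def Rrpy(r):
    from scipy.spatial.transform import Rotation as R
    return R.from_euler('xyz',r).as_matrix()
def wristE(st,info):
    T=np.eye(4);T[:3,:3]=Rrpy(st["eef_rot"]);T[:3,3]=st["eef_pos"]
    return T@info["hand_eye"]
def project(info,X):
    E=info["extrinsics"]; r,_=cv2.Rodrigues(E[:3,:3])
    return cv2.projectPoints(np.array([X],float),r,E[:3,3],info["intrinsics"],info["dist"])[0][0,0]
E
python3 - <<'E'
import cv2
from h import *
a=cv2.imread("pics/top0.png")[145:265,105:285]; a=cv2.resize(a,None,fx=4.4,fy=4.4,interpolation=cv2.INTER_CUBIC);cv2.imwrite("pics/topc.png",a)
a=cv2.imread("pics/scene0.png")[140:245,160:300]; a=cv2.resize(a,None,fx=5,fy=5,interpolation=cv2.INTER_CUBIC);cv2.imwrite("pics/scenec.png",a)
i=manip.camera_info("top")
for n,uv,z in [("covB",(135,175),72),("covY",(167,233),52),("baseB",(172,196),6),("baseY",(203,211),6),("o1",(200,248),40),("o2",(233,230),40),("or1",(207,181),40),("or2",(259,226),40),("eye?",(134,217),60),("blk",(169,157),60),("ring",(254,192),10)]:
    print(n,onplane(i,uv,z).round(0))
E
```

```text
covB [598. 360.  72.]
covY [435. 274.  52.]
baseB [545. 271.   6.]
baseY [498. 180.   6.]
o1 [391. 184.  40.]
o2 [439.  90.  40.]
or1 [580. 162.  40.]
or2 [448.  17.  40.]
eye? [481. 366.  60.]
blk [649. 266.  60.]
ring [548.  31.  10.]
```

View pics/topc.png

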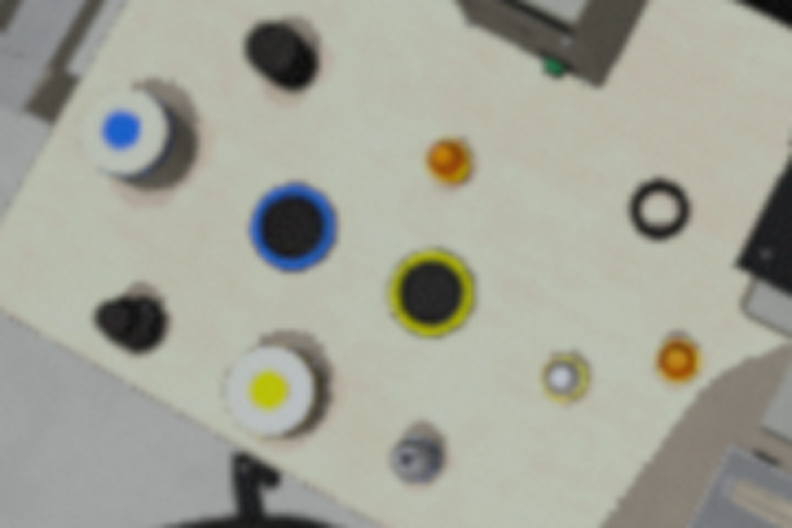

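View pics/scenec.png

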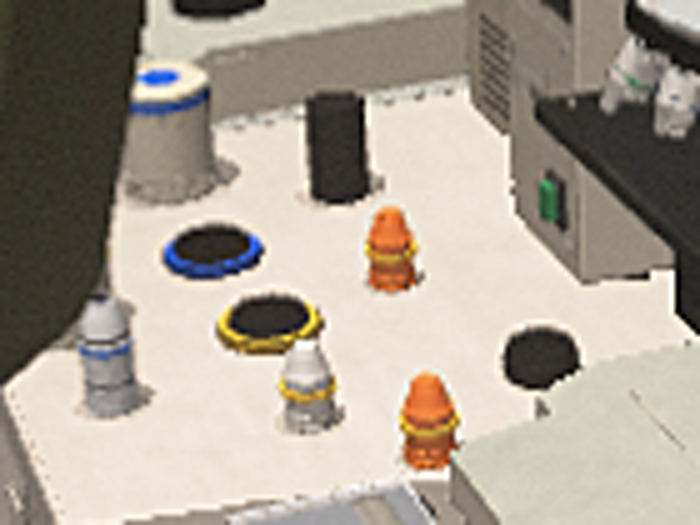

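The pale body with the yellow ring is the target objective_yellow, top px (233,230). The orange look-alikes at (207,181) and (259,226) stay put. The pale tall one with the blue ring at (200,248) is objective_blue. Black things: eyepiece (134,217), canister (169,157) and ring (254,192). Next I'll measure positions and check obstacle heights along the transit.

Run:
```python
from h import *
i=manip.camera_info("top"); d=np.load("pics/top0.npy"); rgb=np.load("pics/top0_rgb.npy")
v,u=np.mgrid[0:420,0:560]
P=cv2.undistortPoints(np.stack([u,v],-1).reshape(-1,1,2).astype(float),i["intrinsics"],i["dist"]).reshape(420,560,2)
C=np.dstack([P*d[...,None],d]); E=np.linalg.inv(i["extrinsics"]); W=C@E[:3,:3].T+E[:3,3]; np.save("pics/W.npy",W)
ok=d>0
print("height map max (rows x, cols y)")
ys=range(-300,450,50); print("      ",*[f"{y:5d}" for y in ys])
for x in range(200,800,50):
    r=[]
    for y in ys:
        m=ok&(W[...,0]>=x)&(W[...,0]<x+50)&(W[...,1]>=y)&(W[...,1]<y+50)
        r.append(f"{np.percentile(W[...,2][m],98):5.0f}" if m.sum()>3 else "    .")
    print(x,"  ",*r)
hsv=cv2.cvtColor(rgb,cv2.COLOR_RGB2HSV)
B=cv2.inRange(hsv,(100,120,60),(125,255,255)); Y=cv2.inRange(hsv,(24,110,90),(34,255,255))
for n,M,zs in (("B",B,(72,6)),("Y",Y,(52,6))):
    k,l,s,c=cv2.connectedComponentsWithStats(M)
    for j in range(1,k):
        if s[j,4]>8 and 100<c[j][0]<300 and 140<c[j][1]<270:
            x,y,w,h,a=s[j]; print(n,c[j].round(1),s[j],"bbox centre",[onplane(i,(x+w/2-.5,y+h/2-.5),z).round(1) for z in zs], "depth z",np.median(W[...,2][l==j]).round(1))
```

```text
height map max (rows x, cols y)
        -300  -250  -200  -150  -100   -50     0    50   100   150   200   250   300   350   400
200       11    12    12   687   695   691   638   481   326  -430  -351  -337  -329  -327  -324
250       12    12    12   676   691   681     6     5     4     .  -365  -342  -336  -332  -331
300       12    41    47   433    33    32    31     5     5     5     4  -349  -341  -342  -342
350       12   190   410   418    46    34    27     6     6    64     5     5     4  -370  -371
400      190   710   710   707    53    48    44    46    33     6    37    56    54     6     .
450        .   711   711   711   710   190    43     6     6    14    10    56     6    67     5
500      711   711   711   711   711   190    21     6     6    14    10    15     6     6     8
550      711   711   711   711   573     5    21     6     6    45     7    14    73    77     6
600        .   711   711   711   383   383     6   203   182     6     6    65    74    77     7
650        .     .     .   383   383   383   203   205   205   197     5    66     5     6     4
700        .     .     .     .   383   296   205   205   328   328   309     6     5     6   151
750        .     .     .     .   283   284   205   314   326   329   329   328     6     4   151
B [132.1 174.1] [129 171   8   8  47] bbox centre [array([599.9, 367.6,  72. ]), array([612.6, 389.4,   6. ])] depth z 73.5
B [171.4 196.4] [162 187  19  19 139] bbox centre [array([535.6, 257.7,  72. ]), array([544.8, 273.6,   6. ])] depth z 7.8
Y [202.8 211.1] [193 202  20  19 133] bbox centre [array([493.4, 173.6,  52. ]), array([498.1, 181.3,   6. ])] depth z 7.3
Y [165.6 233.2] [162 229   8   9  57] bbox centre [array([434.8, 278.5,  52. ]), array([437.3, 290.2,   6. ])] depth z 53.3
```

Run:
```python
from h import *
W=np.load("pics/W.npy");d=np.load("pics/top0.npy")
m=(d>0)&(W[...,2]>100)&(W[...,2]<500)&(W[...,1]>-260)&(W[...,1]<-60)&(W[...,0]>270)&(W[...,0]<400)
m[:,400:]=0
p=W[m]; r=np.hypot(p[:,0],p[:,1]); o=np.argsort(r)
for k in o[::max(1,len(o)//25)]: print(p[k].round(0),r[k].round(0))
a=cv2.imread("pics/top0.png")[170:330,260:420]; cv2.imwrite("pics/topd.png",cv2.resize(a,None,fx=3.7,fy=3.7))
```

```text
[ 272. -102.  422.] 290.0
[ 277. -117.  439.] 301.0
[ 284. -114.  437.] 306.0
[ 288. -120.  434.] 312.0
[ 295. -117.  428.] 317.0
[ 300. -121.  429.] 324.0
[ 306. -123.  429.] 330.0
[ 304. -141.  408.] 335.0
[ 314. -130.  435.] 340.0
[ 325. -115.  422.] 345.0
[ 326. -128.  424.] 351.0
[ 336. -124.  417.] 358.0
[ 341. -129.  419.] 365.0
[ 347. -134.  418.] 372.0
[ 357. -127.  416.] 379.0
[ 365. -124.  409.] 385.0
[ 366. -139.  412.] 392.0
[ 379. -122.  407.] 398.0
[ 376. -149.  412.] 404.0
[ 384. -146.  410.] 410.0
[ 389. -148.  408.] 417.0
[ 397. -151.  407.] 425.0
[ 392. -204.  190.] 442.0
[ 381. -234.  187.] 447.0
[ 399. -217.  187.] 454.0
[ 395. -249.  188.] 467.0
```

View pics/topd.png

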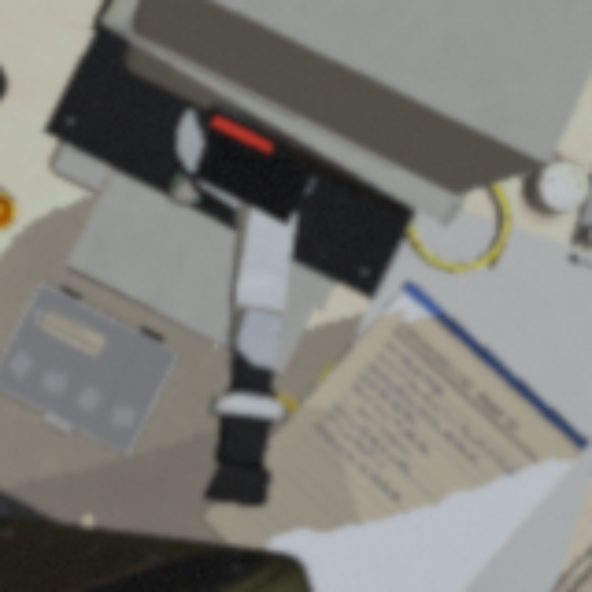

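The microscope's eyepiece tube sticks out to about (270,-105) at z≈380–440. So the transit goes above it, retracted, at TCP z≈530 with the jaws tangential.

Emit:
apply_moves(
  series=[
    [[0, 0, 6], [0, 0, 0], 100],
    [[0, 0, 12], [0, 0, 0.18], 100],
    [[0, 0, 18], [0, 0, 0.36], 100],
    [[0, 0, 24], [0, 0, 0.54], 100],
    [[0, 0, 30], [0, 0, 0.72], 100],
    [[-0.7, 4.4, 30], [0, 0, 0.9], 100],
    [[-1.4, 8.8, 30], [0, 0, 1.08], 100],
    [[-2.1, 13.2, 30], [0, 0, 1.26], 100],
    [[-2.8, 17.6, 30], [0, 0, 1.44], 100],
    [[-3.4, 22, 30], [0, 0, 1.62], 100],
  ],
)

```text
clock: 1.35
eef_pos: [150.0, -296.7, 530.2]
eef_rot: [-3.141, 0.0, 0.397]
wrist_force: [0.2, -0.2, -0.1]
finger_gap: 94.0
```

Emit:
apply_moves(
  series=[
    [[4, 3, 0], [0, 0, 0.15], 100],
    [[7.5, 6, 0], [0, 0, 0.3], 100],
    [[10.5, 9.5, 0], [0, 0, 0.45], 100],
    [[13.5, 13.5, 0], [0, 0, 0.63], 100],
    [[15.5, 18, 0], [0, 0, 0.8], 100],
    [[17, 23, 0], [0, 0, 0.95], 100],
    [[17.5, 28, 0], [0, 0, 1.05], 100],
    [[17.5, 33, 0], [0, 0, 1.17], 100],
    [[18, 38, 0], [0, 0, 1.17], 100],
    [[19, 43, 0], [0, 0, 1.17], 100],
  ],
)

```text
clock: 2.6
eef_pos: [339.9, 133.6, 530.6]
eef_rot: [3.141, -0.0, 1.561]
wrist_force: [1.8, -1.3, 0.1]
finger_gap: 94.1
```

Emit:
apply_moves(
  series=[
    [[1, 1, -4], [0, 0, 0], 100],
    [[3, 2, -9], [0, 0, 0], 100],
    [[5, 3, -14], [0, 0, 0], 100],
    [[7, 4, -18], [0, 0, 0], 100],
    [[9, 5, -22], [0, 0, 0], 100],
    [[10, 6, -25], [0, 0, 0], 100],
    [[10, 6, -25], [0, 0, 0], 100],
    [[10, 6, -25], [0, 0, 0], 100],
    [[10, 6, -25], [0, 0, 0], 100],
    [[10, 6, -25], [0, 0, 0], 100],
  ],
)

```text
clock: 3.85
eef_pos: [440.4, 191.7, 281.4]
eef_rot: [3.14, -0.0, 1.561]
wrist_force: [-0.3, 0.4, 0.2]
finger_gap: 94.1
```

```bash
cat > look.py <<'E'
import sys
from h import *
def look(tag):
    st=manip.read_state(); p,d=manip.camera("wrist"); i=manip.camera_info("wrist"); E=wristE(st,i)
    cv2.imwrite(f"pics/{tag}.png",p[:,:,::-1]); np.savez(f"pics/{tag}.npz",p=p,d=d,E=E)
    print("clock",st["clock"],st["eef_pos"].round(1),st["eef_rot"].round(3))
    return p,d,E,i
if __name__=="__main__": look(sys.argv[1])
E
python3 look.py w1
```

```text
clock 3.85 [440.4 191.7 281.4] [ 3.14  -0.     1.561]
```

View pics/w1.png

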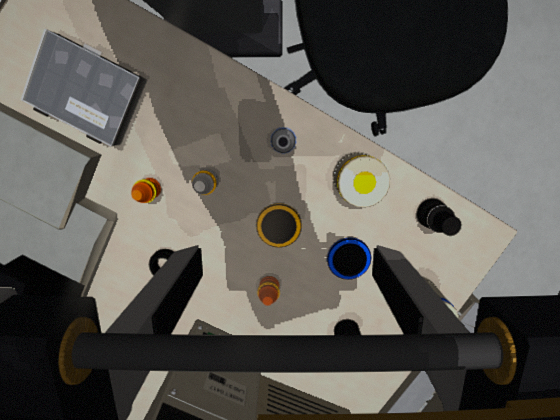

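The wrist view shows objective_yellow at (204,182), pale with a yellow ring. objective_blue is at (283,140), the yellow base at (279,226), the blue base at (350,258) and cover_yellow at (364,182). The orange look-alikes are at (146,190) and (269,290). A close crop will confirm the choice.

Run:
```python
from h import *
z=np.load("pics/w1.npz"); p,d,E=z["p"],z["d"],z["E"]; i=manip.camera_info("wrist")
a=cv2.resize(p[110:210,120:310,::-1],None,fx=4,fy=4,interpolation=cv2.INTER_CUBIC); cv2.imwrite("pics/w1c.png",a)
hsv=cv2.cvtColor(p,cv2.COLOR_RGB2HSV)
B=cv2.inRange(hsv,(100,120,50),(125,255,255)); Y=cv2.inRange(hsv,(18,130,60),(34,255,255))
v,u=np.mgrid[0:420,0:560]
P=cv2.undistortPoints(np.stack([u,v],-1).reshape(-1,1,2).astype(float),i["intrinsics"],i["dist"]).reshape(420,560,2)
C=np.dstack([P*d[...,None],d]); W=C@E[:3,:3].T+E[:3,3]; np.save("pics/w1W.npy",W)
for n,M in (("B",B),("Y",Y)):
    M=cv2.morphologyEx(M,cv2.MORPH_CLOSE,np.ones((3,3)))
    cs,_=cv2.findContours(M,cv2.RETR_EXTERNAL,cv2.CHAIN_APPROX_NONE)
    for c in cs:
        if len(c)<20: continue
        e=cv2.fitEllipse(c); m=np.zeros(M.shape,np.uint8); cv2.drawContours(m,[c],-1,1,-1); zz=np.median(W[...,2][(m>0)&(M>0)])
        print(n,np.round(e[0],1),np.round(e[1],1),"z",zz.round(1),"@z",onplane(i,e[0],zz,E).round(1),"size mm",(np.array(e[1])*np.median(d[(m>0)&(M>0)])/351.7).round(1))
```

```text
B [348.9 258.4] [39.1 42.5] z 6.8 @z [544.3 272.5   6.8] size mm [51.  55.5]
Y [ 75.5 356.7] [30.6 56.8] z 374.7 @z [413.7 147.6 374.7] size mm [ 6.3 11.6]
Y [488.3 354.5] [50.6 75.6] z 373.8 @z [414.7 235.5 373.8] size mm [10.4 15.6]
Y [267.8 293.1] [21.1 21.9] z 22.5 @z [585.3 165.7  22.5] size mm [27.1 28.3]
Y [278.5 225.2] [42.3 43.5] z 6.9 @z [497.8 180.7   6.9] size mm [53.8 55.3]
Y [143.  191.5] [23.1 23.9] z 22.4 @z [448.8  17.6  22.4] size mm [27.6 28.5]
Y [364.4 182.2] [20.9 22.3] z 52.9 @z [434.9 277.8  52.9] size mm [23.1 24.6]
Y [203.3 182.6] [23.1 23.7] z 22.5 @z [438.9  92.2  22.5] size mm [27.3 28.1]
Y [368.2 184.9] [57.6 64. ] z 46.7 @z [439.2 283.6  46.7] size mm [63.7 70.8]
```

View pics/w1c.png

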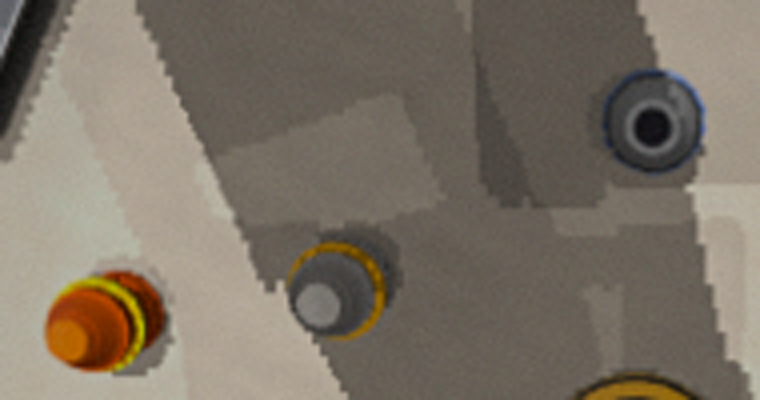

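Run:
```python
from h import *
z=np.load("pics/w1.npz"); p,d,E=z["p"],z["d"],z["E"]; i=manip.camera_info("wrist"); W=np.load("pics/w1W.npy")
print(onplane(i,(199.5,186.2),44,E).round(1), W[186,199].round(1))
print(onplane(i,(283,141.3),62,E).round(1),onplane(i,(283.3,140),40,E).round(1), W[141,289].round(1),W[133,283].round(1))
t=manip.camera_info("top")
print(onplane(t,(232.7,230),44),onplane(t,(105+410/4.4,145+457/4.4),60))
```

```text
[439.2  92.8  44. ] [439.1  92.1  43.5]
[389.2 188.5  62. ] [389.1 188.6  40. ] [388.9 194.7  62.3] [380.8 188.5  59. ]
[438.45707297  90.86926711  44.        ] [388.24510753 185.59975565  60.        ]
```

Emit:
apply_moves(
  series=[
    [[0, -1, -1.5], [0, 0, -0.17], 100],
    [[0, -2, -3], [0, 0, -0.34], 100],
    [[0, -3, -4.5], [0, 0, -0.51], 100],
    [[0, -4, -6], [0, 0, -0.68], 100],
    [[0, -5, -7.5], [0, 0, -0.85], 80],
    [[0, -6, -9], [0, 0, -1.02], 80],
    [[0, -7, -10.5], [0, 0, -1.19], 80],
    [[0, -8, -12], [0, 0, -1.36], 80],
    [[-0.1, -9, -13.5], [0, 0, -1.53], 80],
    [[-0.1, -9.9, -15], [0, 0, -1.56], 80],
  ],
)

```text
clock: 5.15
eef_pos: [439.4, 92.4, 130.2]
eef_rot: [-3.142, -0.001, 0.001]
wrist_force: [1.0, 0.2, -0.4]
finger_gap: 75.4
```

```bash
python3 look.py w2
```

```text
clock 5.15 [439.4  92.4 130.2] [-3.142e+00 -1.000e-03  1.000e-03]
```

View pics/w2.png

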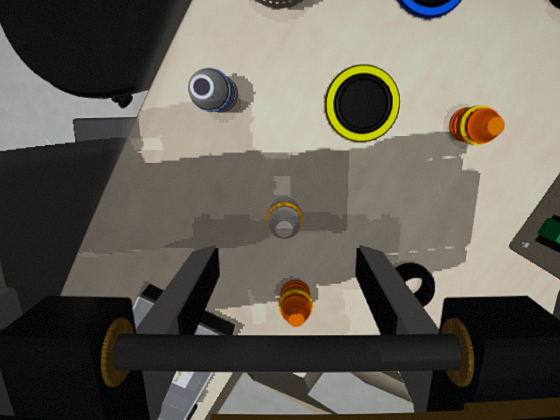

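The wrist view shows objective_yellow centred between the jaws at (285,220), the yellow base at (362,103), and an orange look-alike at (296,305), clear of the fingers. I'll re-measure from this closer range.

```bash
cat > meas.py <<'E'
import sys
from h import *
def rings(tag,zs={}):
    z=np.load(f"pics/{tag}.npz"); p,d,E=z["p"],z["d"],z["E"]; i=manip.camera_info("wrist")
    hsv=cv2.cvtColor(p,cv2.COLOR_RGB2HSV)
    v,u=np.mgrid[0:420,0:560]
    P=cv2.undistortPoints(np.stack([u,v],-1).reshape(-1,1,2).astype(float),i["intrinsics"],i["dist"]).reshape(420,560,2)
    W=np.dstack([P*d[...,None],d])@E[:3,:3].T+E[:3,3]
    for n,M in (("B",cv2.inRange(hsv,(100,120,50),(125,255,255))),("Y",cv2.inRange(hsv,(18,130,60),(34,255,255)))):
        M=cv2.morphologyEx(M,cv2.MORPH_CLOSE,np.ones((3,3)))
        cs,_=cv2.findContours(M,cv2.RETR_EXTERNAL,cv2.CHAIN_APPROX_NONE)
        for c in cs:
            if len(c)<25: continue
            e=cv2.fitEllipse(c); m=np.zeros(M.shape,np.uint8); cv2.drawContours(m,[c],-1,1,-1); s=(m>0)&(M>0); zz=np.median(W[...,2][s])
            if zz>120: continue
            print(n,np.round(e[0],1),"z",zz.round(1),"@",onplane(i,e[0],zz,E).round(1),"mm",(np.array(e[1])*np.median(d[s])/351.7).round(1))
    return p,d,E,i,W
if __name__=="__main__": rings(sys.argv[1])
E
python3 - <<'E'
from meas import *
p,d,E,i,W=rings("w2")
print(onplane(i,(284,228),44,E),W[228,284])
cv2.imwrite("pics/w2c.png",cv2.resize(p[190:250,240:330,::-1],None,fx=6,fy=6))
E
```

```text
B [214.6  91.1] z 37.0 @ [392.3 187.1  37. ] mm [21.6 25.9]
B [427.7   6.4] z 6.4 @ [544.  250.4   6.4] mm [14.9 40. ]
Y [295.4 305.9] z 22.3 @ [448.2  17.7  22.3] mm [26.9 27.2]
Y [284. 221.] z 22.6 @ [438.8  91.8  22.6] mm [27.4 28. ]
Y [480.7 124.9] z 22.5 @ [584.8 165.9  22.5] mm [26.9 30. ]
Y [361.7 102.9] z 6.8 @ [498.  180.8   6.8] mm [55.2 57.9]
[438.94235655  92.77745314  44.        ] [438.93641924  92.51685791  43.16812701]
```

View pics/w2c.png

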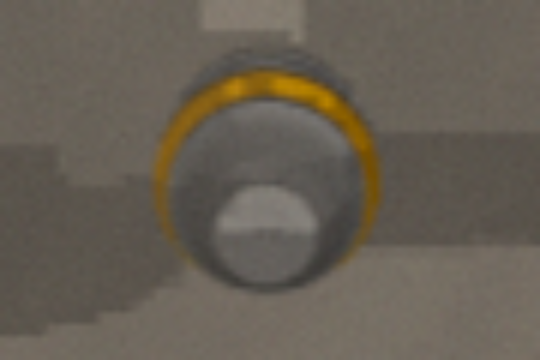

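Emit:
apply_moves(
  series=[
    [[0, 0, -2.5], [0, 0, 0], 80],
    [[0, 0, -5], [0, 0, 0], 80],
    [[0, 0, -7.5], [0, 0, 0], 80],
    [[0, 0, -9], [0, 0, 0], 80],
    [[0, 0, -10], [0, 0, 0], 80],
    [[0, 0, -10], [0, 0, 0], 60],
    [[0, 0, -10], [0, 0, 0], 45],
    [[0, 0, -10], [0, 0, 0], 36],
    [[0, 0, -10], [0, 0, 0], 26],
    [[0, 0, -10], [0, 0, 0], 20],
  ],
  grip_force=15,
)

```text
clock: 6.45
eef_pos: [439.4, 92.8, 30.6]
eef_rot: [-3.142, -0.0, 0.001]
wrist_force: [-0.2, 0.8, 0.6]
finger_gap: 28.8
```

Emit:
apply_moves(
  series=[
    [[0, 0, 0], [0, 0, 0], 15],
    [[0, 0, 0], [0, 0, 0], 15],
    [[0, 0, 0], [0, 0, 0], 15],
    [[0, 0, 0.5], [0, 0, 0], 15],
    [[0, 0, 1.5], [0, 0, 0], 15],
    [[0, 0, 2.5], [0, 0, 0], 15],
    [[0, 0, 3.5], [0, 0, 0], 15],
    [[0, 0, 4.5], [0, 0, 0], 15],
    [[0, 0, 5], [0, 0, 0], 15],
    [[0, 0, 5], [0, 0, 0], 15],
  ],
)

```text
clock: 7.7
eef_pos: [439.5, 92.8, 80.7]
eef_rot: [-3.142, -0.001, 0.001]
wrist_force: [0.2, 0.3, -1.7]
finger_gap: 26.0
```

```bash
python3 look.py w3
```

```text
clock 7.7 [439.5  92.8  80.7] [-3.142e+00 -1.000e-03  1.000e-03]
```

View pics/w3.png

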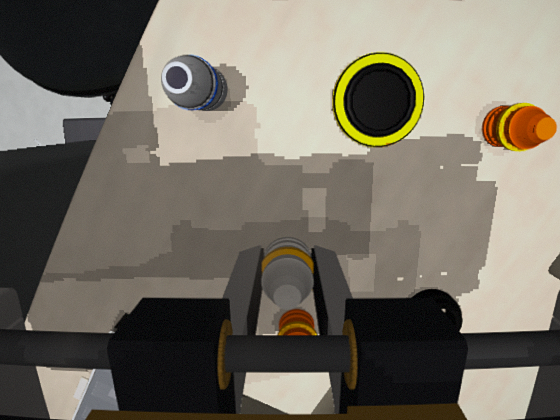

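The objective is held between the pads at (287,270), and the yellow base is clear at (379,99). I'll check the ring height and base position from here.

Run:
```python
from meas import *
p,d,E,i,W=rings("w3")
print(W[290,287],W[240,287])
print(onplane(i,(287,293),94,E))
```

```text
B [191.6  82.7] z 37.8 @ [389.8 188.1  37.8] mm [26.4 28.3]
Y [297.  334.1] z 22.2 @ [448.1  24.3  22.2] mm [15.8 23.8]
Y [287.  271.1] z 72.5 @ [441.   94.9  72.5] mm [22.5 25.3]
Y [523.6 126.8] z 22.5 @ [585.3 166.3  22.5] mm [26.6 30.8]
Y [377.5  99.3] z 6.7 @ [497.7 181.3   6.7] mm [55.3 58.4]
[440.96067094  96.10739374  95.12266811] [441.01217207 105.65130028  55.97589985]
[440.96458757  94.04953138  94.        ]
```

Emit:
apply_moves(
  series=[
    [[0.5, 0.8, 0], [0, 0, 0], 15],
    [[1.4, 2.2, 0], [0, 0, 0], 15],
    [[2.4, 3.7, 0], [0, 0, 0], 15],
    [[3.4, 5.2, 0], [0, 0, 0], 15],
    [[4.4, 6.7, 0], [0, 0, 0], 15],
    [[5.2, 8, 0], [0, 0, 0], 15],
    [[5.7, 8.8, 0], [0, 0, 0], 15],
    [[5.7, 8.8, 0], [0, 0, 0], 15],
    [[5.7, 8.8, -1], [0, 0, 0], 15],
    [[5.7, 8.8, -2], [0, 0, 0], 15],
  ],
)

```text
clock: 9.0
eef_pos: [496.0, 180.4, 59.6]
eef_rot: [3.141, 0.0, 0.001]
wrist_force: [0.0, -0.5, -1.2]
finger_gap: 25.6
```

```bash
python3 look.py w4; python3 meas.py w4
python3 - <<'E'
import cv2
cv2.imwrite("pics/w4c.png",cv2.resize(cv2.imread("pics/w4.png")[190:340,190:390],None,fx=4,fy=4))
E
```

```text
clock 9.0 [496.  180.4  59.6] [3.141e+00 0.000e+00 1.000e-03]
B [ 88.9 248.8] z 37.9 @ [389.3 188.9  37.9] mm [23.5 28.3]
B [370.   88.8] z 6.8 @ [544.4 273.4   6.8] mm [55.2 58.1]
Y [431.6 276.7] z 22.4 @ [584.7 165.4  22.4] mm [27.1 29. ]
Y [287.1 270.2] z 51.4 @ [497.6 183.1  51.4] mm [21.6 25.1]
Y [288.5 239.1] z 6.6 @ [498.5 183.9   6.6] mm [47.9 51.7]
Y [144.6  69.8] z 52.8 @ [435.2 277.9  52.8] mm [23.3 25.5]
Y [147.5  68.8] z 45.4 @ [433.7 279.3  45.4] mm [58.2 63.8]
```

View pics/w4c.png

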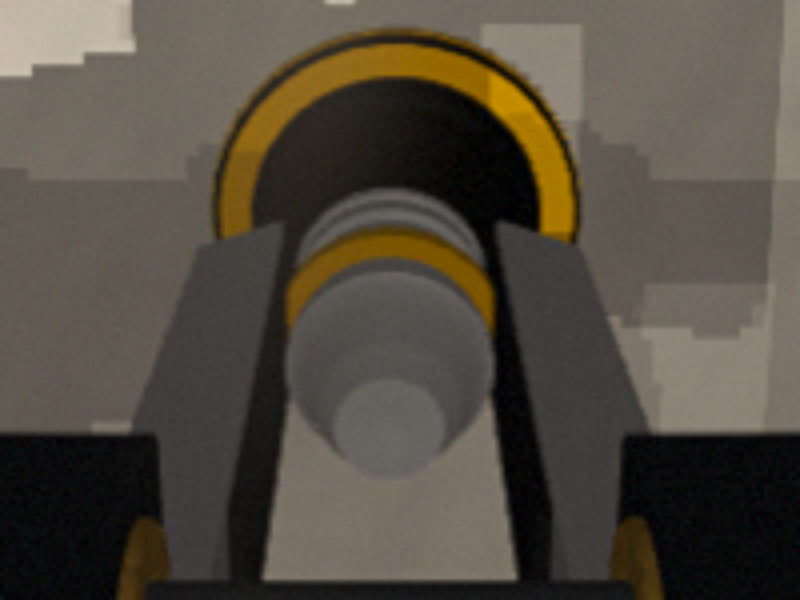

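Emit:
apply_moves(
  series=[
    [[0.1, 0.1, -0.5], [0, 0, 0], 15],
    [[0.1, 0.1, -1], [0, 0, 0], 15],
    [[0.1, 0.1, -1.4], [0, 0, 0], 15],
    [[0.1, 0.1, -1.7], [0, 0, 0], 15],
    [[0.1, 0.1, -1.9], [0, 0, 0], 15],
    [[0.1, 0.1, -2], [0, 0, 0], 15],
    [[0.1, 0.1, -2.05], [0, 0, 0], 15],
    [[0.1, 0.1, -2.1], [0, 0, 0], 15],
    [[0.1, 0.1, -2.1], [0, 0, 0], 15],
    [[0.1, 0.1, -2.1], [0, 0, 0], 15],
  ],
)

```text
clock: 10.3
eef_pos: [497.4, 181.8, 39.5]
eef_rot: [-3.142, -0.0, 0.001]
wrist_force: [-0.8, 0.3, -0.6]
finger_gap: 25.4
```

Emit:
apply_moves(
  series=[
    [[0, 0, -0.05], [0, 0, 0], 15],
    [[0, 0, -0.05], [0, 0, 0], 15],
    [[0, 0, -0.1], [0, 0, 0], 15],
    [[0, 0, -0.1], [0, 0, 0], 15],
    [[0, 0, -0.1], [0, 0, 0], 15],
    [[0, 0, -0.1], [0, 0, 0], 15],
    [[0, 0, -0.1], [0, 0, 0], 15],
    [[0, 0, -0.1], [0, 0, 0], 15],
    [[0, 0, -0.1], [0, 0, 0], 15],
    [[0, 0, -0.1], [0, 0, 0], 15],
  ],
)

```text
clock: 11.55
eef_pos: [497.4, 181.9, 38.5]
eef_rot: [-3.142, -0.0, 0.001]
wrist_force: [-2.0, -0.5, 5.2]
finger_gap: 25.4
```

```bash
python3 -c "
from h import *
s=manip.read_state();print(s['eef_pos'],s['wrist_force'])"; python3 look.py w5; python3 meas.py w5;python3 - <<'E'
import cv2
cv2.imwrite("pics/w5c.png",cv2.resize(cv2.imread("pics/w5.png")[190:340,190:390],None,fx=4,fy=4))
E
```

```text
[497.39818957 181.85162957  38.54887908] [-2.02187367 -0.48538712  5.176801  ]
clock 11.55 [497.4 181.9  38.5] [-3.142e+00 -0.000e+00  1.000e-03]
B [ 62.4 268.3] z 38.0 @ [388.3 188.   38. ] mm [25.4 28.2]
B [376.7  88. ] z 6.7 @ [544.4 273.5   6.7] mm [55.1 58.4]
Y [264.4 295.3] z 6.9 @ [485.7 157.8   6.9] mm [3.  6.7]
Y [442.6 291.6] z 22.3 @ [583.8 167.8  22.3] mm [23.  26.8]
Y [287.2 271. ] z 30.4 @ [499.  184.   30.4] mm [22.4 25.2]
Y [285.1 257.4] z 6.5 @ [497.9 181.7   6.5] mm [50.6 53.7]
Y [120.   66.3] z 52.8 @ [435.2 278.   52.8] mm [23.1 25.5]
Y [116.3  61.6] z 45.4 @ [430.4 280.9  45.4] mm [60.9 70.9]
Y [165.3   4.8] z 46.5 @ [452.1 301.1  46.5] mm [0.5 5.5]
```

View pics/w5c.png

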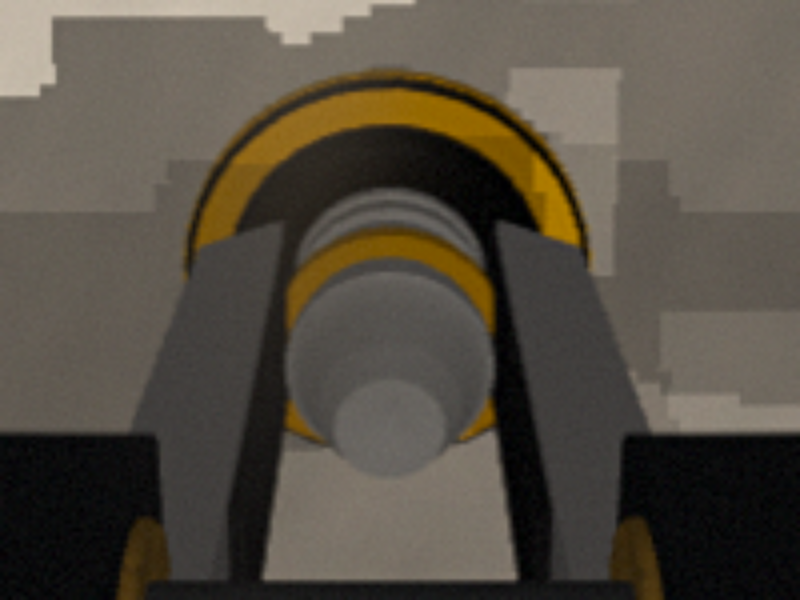

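Emit:
apply_moves(
  series=[
    [[0, 0, -0.1], [0, 0, 0], 27],
    [[0, 0, -0.05], [0, 0, 0], 35],
    [[0, 0, 0], [0, 0, 0], 50],
    [[0, 0, 0], [0, 0, 0], 50],
    [[0, 0, 0.5], [0, 0, 0], 50],
    [[0, 0, 2], [0, 0, 0], 50],
    [[0, 0, 4], [0, 0, 0], 60],
    [[0, 0, 6], [0, 0, 0], 70],
    [[0, 0, 9], [0, 0, 0], 80],
    [[0, 0, 12], [0, 0, 0], 80],
  ],
)

```text
clock: 12.85
eef_pos: [497.3, 181.8, 160.5]
eef_rot: [-3.141, -0.001, 0.001]
wrist_force: [-0.1, -0.8, -0.0]
finger_gap: 75.1
```

```bash
python3 look.py w6; python3 meas.py w6
```

```text
clock 12.85 [497.3 181.8 160.5] [-3.141e+00 -1.000e-03  1.000e-03]
B [151.5 208.3] z 38.7 @ [388.2 187.8  38.7] mm [27.9 29.3]
B [341.8 100.7] z 6.7 @ [545.2 273.3   6.7] mm [55.4 57.9]
Y [384.8 228.9] z 22.6 @ [584.9 165.1  22.6] mm [27.8 28.8]
Y [286.7 205.9] z 6.8 @ [498.9 181.9   6.8] mm [54.7 55.6]
Y [197.4  90.8] z 52.7 @ [434.9 277.9  52.7] mm [23.7 25.3]
Y [200.5  91.1] z 46.2 @ [435.6 278.2  46.2] mm [56.5 59.8]
```

View pics/w6.png

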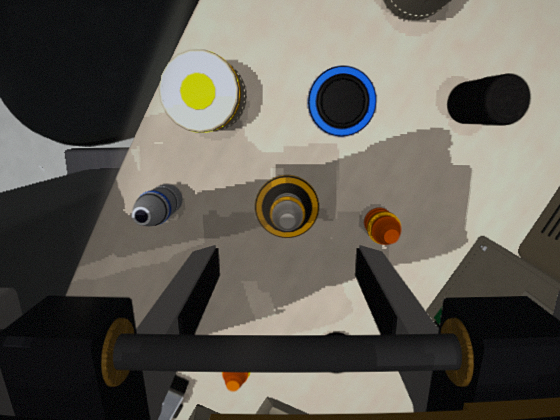

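objective_yellow stands in the yellow base at (287,208), upright. Next is objective_blue at (389,188.3).

Emit:
apply_moves(
  series=[
    [[-3, 0.2, 0], [0, 0, 0], 80],
    [[-7, 0.5, 0], [0, 0, 0], 80],
    [[-10, 0.6, 0], [0, 0, 0], 80],
    [[-10.8, 0.6, -1], [0, 0, 0], 80],
    [[-10.8, 0.6, -4], [0, 0, 0], 80],
    [[-10.8, 0.6, -7], [0, 0, 0], 80],
    [[-10.8, 0.6, -10], [0, 0, 0], 80],
    [[-10.8, 0.6, -12], [0, 0, 0], 80],
    [[-10.8, 0.6, -12.6], [0, 0, 0], 80],
    [[-10.8, 0.6, -12.6], [0, 0, 0], 60],
  ],
)

```text
clock: 14.15
eef_pos: [389.7, 187.8, 32.5]
eef_rot: [3.142, 0.0, 0.001]
wrist_force: [-0.2, 0.1, 0.5]
finger_gap: 68.2
```

Emit:
apply_moves(
  series=[
    [[0, 0, 0], [0, 0, 0], 45],
    [[0, 0, 0], [0, 0, 0], 36],
    [[0, 0, 0], [0, 0, 0], 28],
    [[0, 0, 0], [0, 0, 0], 20],
    [[0, 0, 0], [0, 0, 0], 15],
    [[0, 0, 0], [0, 0, 0], 15],
    [[0, 0, 0], [0, 0, 0], 15],
    [[0, 0, 0.5], [0, 0, 0], 15],
    [[0, 0, 1.5], [0, 0, 0], 15],
    [[0, 0, 2.5], [0, 0, 0], 15],
  ],
)

```text
clock: 15.4
eef_pos: [389.4, 187.8, 58.3]
eef_rot: [-3.142, -0.0, 0.001]
wrist_force: [-0.1, -0.4, -1.7]
finger_gap: 26.4
```

```bash
python3 look.py w7; python3 meas.py w7
```

```text
clock 15.4 [389.4 187.8  58.3] [-3.142e+00 -0.000e+00  1.000e-03]
B [286.2 295.8] z 63.6 @ [390.6 183.4  63.6] mm [30.4 34.6]
B [543.3 107.1] z 6.6 @ [541.5 273.1   6.6] mm [45.2 52.7]
Y [450.4 250. ] z 7.0 @ [494.7 184.5   7. ] mm [46.  57.3]
Y [371.7 151.4] z 46.9 @ [430.6 249.3  46.9] mm [0.6 5.5]
Y [388.1  86.5] z 52.9 @ [434.9 278.   52.9] mm [24.  25.7]
Y [390.   84.2] z 46.4 @ [437.5 279.6  46.4] mm [60.3 65.5]
```

View pics/w7.png

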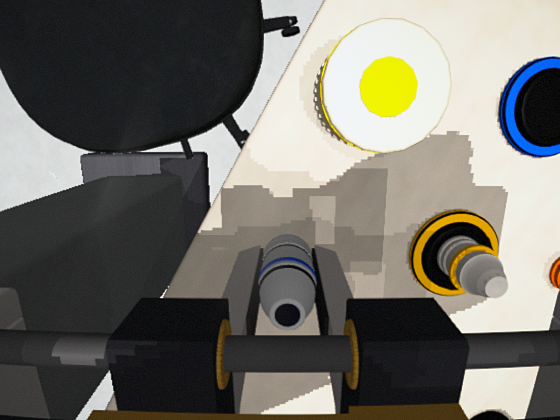

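Emit:
apply_moves(
  series=[
    [[0, 0, 1.5], [0, 0, 0], 15],
    [[0, 0, 3.5], [0, 0, 0], 15],
    [[1, 0.5, 5.5], [0, 0, 0], 15],
    [[3.5, 2, 5.5], [0, 0, 0], 15],
    [[6.5, 3.6, 5.5], [0, 0, 0], 15],
    [[9.5, 5.3, 5.5], [0, 0, 0], 15],
    [[12.5, 7, 5.5], [0, 0, 0], 15],
    [[15, 8.2, 5.5], [0, 0, 0], 15],
    [[15.5, 8.5, 4], [0, 0, 0], 15],
    [[15.5, 8.5, 2], [0, 0, 0], 15],
  ],
)

```text
clock: 16.7
eef_pos: [543.7, 272.6, 76.3]
eef_rot: [3.141, 0.001, 0.001]
wrist_force: [-0.1, 0.3, -1.0]
finger_gap: 26.2
```

Emit:
apply_moves(
  series=[
    [[0, 0, -0.8], [0, 0, 0], 15],
    [[0, 0, -1.5], [0, 0, 0], 15],
    [[0, 0, -1.5], [0, 0, 0], 15],
    [[0, 0, -1.5], [0, 0, 0], 15],
    [[0, 0, -1.5], [0, 0, 0], 15],
    [[0, 0, -1.5], [0, 0, 0], 15],
    [[0, 0, -1.5], [0, 0, 0], 15],
    [[0, 0, -1.5], [0, 0, 0], 15],
    [[0, 0, -1.5], [0, 0, 0], 15],
    [[0, 0, -1.5], [0, 0, 0], 15],
  ],
)

```text
clock: 17.95
eef_pos: [544.3, 272.8, 62.4]
eef_rot: [3.142, 0.0, 0.001]
wrist_force: [0.4, 0.4, -1.3]
finger_gap: 26.9
```

```bash
python3 look.py w8; python3 meas.py w8
```

```text
clock 17.95 [544.3 272.8  62.4] [3.142e+00 0.000e+00 1.000e-03]
B [286.4 294.2] z 68.0 @ [545.6 269.4  68. ] mm [30.  33.2]
B [286.2 239.4] z 6.6 @ [545.4 275.2   6.6] mm [48.3 51.3]
B [417.6 144. ] z 66.7 @ [601.3 338.9  66.7] mm [0.  6.2]
B [429.9  69.7] z 72.9 @ [601.6 368.1  72.9] mm [23.5 25.8]
B [433.   66.6] z 65.6 @ [605.6 370.4  65.6] mm [61.2 68.7]
Y [325.7 393.2] z 22.4 @ [572.3 169.8  22.4] mm [ 5.8 15.4]
Y [251.3 379.7] z 6.7 @ [520.2 167.7   6.7] mm [ 5.3 18.1]
Y [ 73.1 262.5] z 52.7 @ [435.2 278.1  52.7] mm [20.6 24.9]
Y [ 77.6 258. ] z 44.4 @ [432.7 277.3  44.4] mm [54.1 59.4]
```

View pics/w8.png

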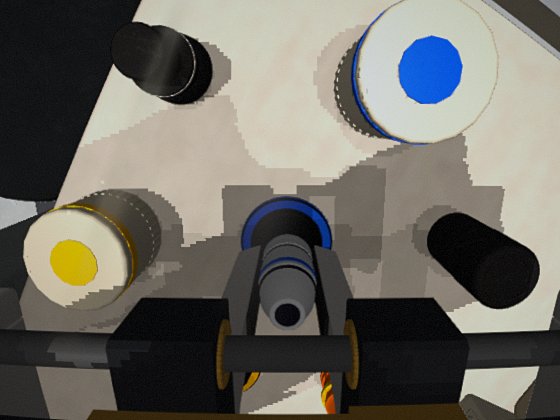

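The held blue objective, px (287,290), lines up with the base centre, px (286,239). Lowering now.

Emit:
apply_moves(
  series=[
    [[0, 0, -0.5], [0, 0, 0], 15],
    [[0, 0, -1], [0, 0, 0], 15],
    [[0, 0, -1.4], [0, 0, 0], 15],
    [[0, 0, -1.7], [0, 0, 0], 15],
    [[0, 0, -1.9], [0, 0, 0], 15],
    [[0, 0, -2], [0, 0, 0], 15],
    [[0, 0, -2.05], [0, 0, 0], 15],
    [[0, 0, -2.1], [0, 0, 0], 15],
    [[0, 0, -2.1], [0, 0, 0], 15],
    [[0, 0, -2.1], [0, 0, 0], 15],
  ],
)

```text
clock: 19.25
eef_pos: [544.4, 272.8, 41.5]
eef_rot: [-3.142, -0.0, 0.001]
wrist_force: [0.3, -0.4, -1.8]
finger_gap: 26.4
```

```bash
python3 look.py w9; python3 meas.py w9 | grep B
```

```text
clock 19.25 [544.4 272.8  41.5] [-3.142e+00 -0.000e+00  1.000e-03]
B [286.5 294.2] z 47.0 @ [545.7 269.3  47. ] mm [30.  33.2]
B [285.8 246.8] z 6.6 @ [545.3 278.    6.6] mm [43.1 50.2]
B [436.  147.5] z 66.6 @ [600.7 339.1  66.6] mm [0.  0.4]
B [454.   61.4] z 72.9 @ [601.5 368.2  72.9] mm [23.3 25.6]
B [459.4  56.9] z 65.5 @ [606.8 370.9  65.5] mm [61.8 71.1]
```

Emit:
apply_moves(
  series=[
    [[0, 0, -0.05], [0, 0, 0], 15],
    [[0, 0, -0.05], [0, 0, 0], 15],
    [[0, 0, -0.1], [0, 0, 0], 15],
    [[0, 0, -0.1], [0, 0, 0], 15],
    [[0, 0, -0.1], [0, 0, 0], 15],
    [[0, 0, -0.1], [0, 0, 0], 15],
    [[0, 0, -0.1], [0, 0, 0], 15],
    [[0, 0, -0.1], [0, 0, 0], 15],
    [[0, 0, -0.1], [0, 0, 0], 15],
    [[0, 0, -0.1], [0, 0, 0], 15],
  ],
)

```text
clock: 20.55
eef_pos: [544.4, 272.9, 40.6]
eef_rot: [-3.142, -0.0, 0.001]
wrist_force: [-2.9, -0.9, 5.1]
finger_gap: 26.2
```

Emit:
apply_moves(
  series=[
    [[0, 0, -0.1], [0, 0, 0], 27],
    [[0, 0, -0.05], [0, 0, 0], 35],
    [[0, 0, 0], [0, 0, 0], 50],
    [[0, 0, 0], [0, 0, 0], 50],
    [[0, 0, 0.5], [0, 0, 0], 50],
    [[0, 0, 2], [0, 0, 0], 50],
    [[0, 0, 4], [0, 0, 0], 60],
    [[0, 0, 6], [0, 0, 0], 70],
    [[0, 0, 9], [0, 0, 0], 85],
    [[0, 0, 13], [0, 0, 0], 100],
  ],
)

```text
clock: 21.8
eef_pos: [544.0, 272.7, 172.2]
eef_rot: [3.141, 0.0, 0.001]
wrist_force: [-0.2, -0.0, -0.6]
finger_gap: 82.6
```

```bash
python3 look.py w10; python3 meas.py w10
```

```text
clock 21.8 [544.  272.7 172.2] [3.141e+00 0.000e+00 1.000e-03]
B [288.8 211.4] z 47.2 @ [547.1 275.1  47.2] mm [23.2 26.6]
B [286.7 202.7] z 6.7 @ [545.4 272.9   6.7] mm [51.1 51.9]
B [368.8  90.8] z 72.9 @ [602.1 368.2  72.9] mm [24.1 25.5]
B [365.3  91.2] z 66.5 @ [601.  368.4  66.5] mm [56.  59.5]
Y [198.5 418.5] z 22.0 @ [448.3  32.5  22. ] mm [0.  1.1]
Y [326.4 314.3] z 22.6 @ [584.3 164.8  22.6] mm [27.2 27.4]
Y [240.8 288.6] z 6.9 @ [499.4 184.5   6.9] mm [48.8 55.1]
Y [150.6 210.1] z 52.8 @ [434.7 277.6  52.8] mm [22.4 24.8]
Y [153.5 208. ] z 45.8 @ [434.6 277.7  45.8] mm [55.5 58.1]
```

View pics/w10.png

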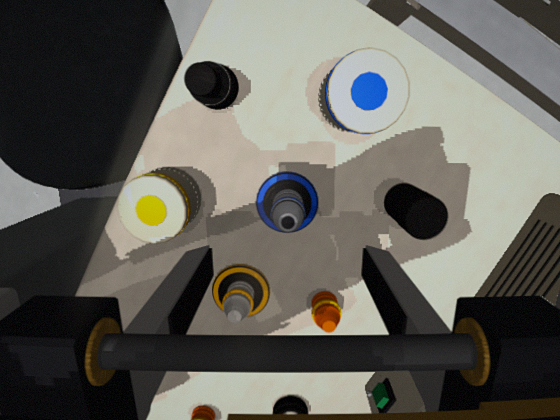

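Emit:
apply_moves(
  series=[
    [[-3, 0.1, 0], [0, 0, 0], 100],
    [[-7, 0.3, 0], [0, 0, 0], 100],
    [[-10, 0.4, 0], [0, 0, 0], 100],
    [[-10.9, 0.5, -1], [0, 0, 0], 100],
    [[-10.9, 0.5, -4], [0, 0, 0], 100],
    [[-10.9, 0.5, -6], [0, 0, 0], 100],
    [[-10.9, 0.5, -6], [0, 0, 0], 100],
    [[-10.9, 0.5, -6], [0, 0, 0], 100],
    [[-10.9, 0.5, -6], [0, 0, 0], 100],
    [[-10.9, 0.5, -6], [0, 0, 0], 100],
  ],
)

```text
clock: 23.1
eef_pos: [435.6, 277.9, 111.0]
eef_rot: [-3.141, -0.001, 0.001]
wrist_force: [0.3, -0.1, -0.1]
finger_gap: 94.1
```

```bash
python3 look.py w11; python3 meas.py w11
```

```text
clock 23.1 [435.6 277.9 111. ] [-3.141e+00 -1.000e-03  1.000e-03]
B [421.5 223.6] z 6.8 @ [541.7 276.2   6.8] mm [46.8 57.5]
B [582.6  96.7] z 64.3 @ [608.3 369.8  64.3] mm [57.1 66.7]
Y [365.8 332.4] z 29.3 @ [498.5 194.9  29.3] mm [ 3.4 17.5]
Y [358.9 326.6] z 6.5 @ [498.1 185.3   6.5] mm [42.9 51.6]
Y [283.5 241.3] z 52.9 @ [435.  278.2  52.9] mm [23.5 24.8]
Y [283.5 235.2] z 45.9 @ [435.  279.9  45.9] mm [52.2 55.4]
```

View pics/w11.png

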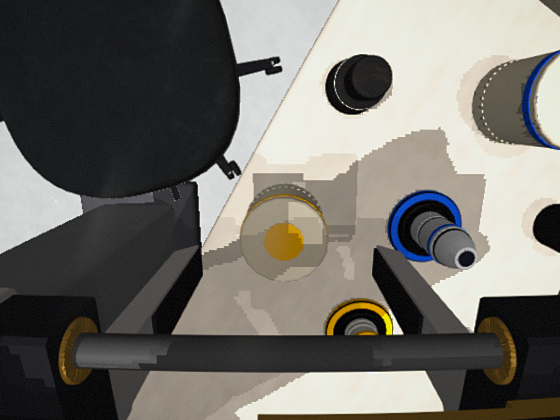

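The yellow cover is centred between the fingers at (284,238). Descending and gripping.

Emit:
apply_moves(
  series=[
    [[-0.05, 0, -2], [0, 0, 0], 100],
    [[-0.05, 0, -4], [0, 0, 0], 100],
    [[-0.05, 0, -5.5], [0, 0, 0], 100],
    [[-0.05, 0, -6.3], [0, 0, 0], 100],
    [[-0.05, 0, -6.3], [0, 0, 0], 85],
    [[-0.05, 0, -6.3], [0, 0, 0], 72],
    [[-0.05, 0, -6.3], [0, 0, 0], 62],
    [[-0.05, 0, -6.3], [0, 0, 0], 52],
    [[-0.05, 0, -6.3], [0, 0, 0], 48],
    [[-0.05, 0, -6.3], [0, 0, 0], 48],
  ],
)

```text
clock: 24.4
eef_pos: [435.0, 277.9, 47.8]
eef_rot: [-3.141, -0.0, 0.001]
wrist_force: [-1.6, -0.0, 5.5]
finger_gap: 58.4
```

Emit:
apply_moves(
  series=[
    [[0, 0, 0], [0, 0, 0], 48],
    [[0, 0, 0], [0, 0, 0], 48],
    [[0, 0, 1], [0, 0, 0], 48],
    [[0, 0, 2.5], [0, 0, 0], 48],
    [[0, 0, 4.5], [0, 0, 0], 48],
    [[0, 0, 6.5], [0, 0, 0], 48],
    [[0, 0, 8.5], [0, 0, 0], 48],
    [[0, 0, 9], [0, 0, 0], 48],
    [[0, 0, 9], [0, 0, 0], 48],
    [[0, 0, 9], [0, 0, 0], 48],
  ],
)

```text
clock: 25.65
eef_pos: [434.5, 277.6, 136.8]
eef_rot: [3.141, 0.001, 0.001]
wrist_force: [-0.0, -0.1, -0.4]
finger_gap: 58.5
```

```bash
python3 look.py w12; python3 meas.py w12
```

```text
clock 25.65 [434.5 277.6 136.8] [3.141e+00 1.000e-03 1.000e-03]
B [412.  214.7] z 6.7 @ [541.8 276.    6.7] mm [47.7 57.5]
B [548.6 100.5] z 73.0 @ [598.2 367.5  73. ] mm [14.8 25.8]
B [548.7  99.2] z 64.5 @ [604.4 368.8  64.5] mm [54.9 61.9]
Y [340.3 324.4] z 28.1 @ [481.8 184.5  28.1] mm [16.3 22.1]
```

View pics/w12.png

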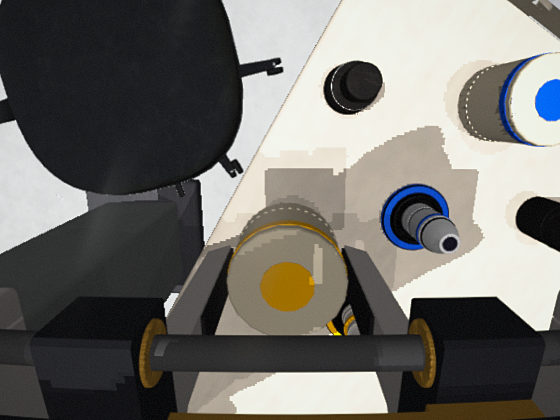

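The cover is held, with its spot at (288,286). I'll compare it with the TCP and take a fresh measurement of the yellow base.

Run:
```python
from meas import *
z=np.load("pics/w12.npz"); p,d,E=z["p"],z["d"],z["E"]; i=manip.camera_info("wrist")
hsv=cv2.cvtColor(p,cv2.COLOR_RGB2HSV); M=cv2.inRange(hsv,(15,110,60),(34,255,255)); M[:255]=0;M[320:]=0;M[:,:250]=0;M[:,325:]=0
ys,xs=np.nonzero(M); c=max(cv2.findContours(M,0,1)[0],key=len); e=cv2.fitEllipse(c); print(e, np.median(d[M>0]))
for zz in (140,141,142): print(onplane(i,e[0],zz,E))
cc=(E@np.array([0,0,1,0]))[:3]; 
P=cv2.undistortPoints(np.array([[e[0]]]),i["intrinsics"],i["dist"])[0,0]; dd=np.median(d[M>0]); print(E[:3,:3]@np.array([P[0]*dd,P[1]*dd,dd])+E[:3,3])
```

```text
((286.96258544921875, 286.4204406738281), (48.934776306152344, 53.72385025024414), 91.7373275756836) 163.96748
[436.03590036 277.05100327 140.        ]
[436.03558394 277.5565166  141.        ]
[436.03526752 278.06202993 142.        ]
[436.03531157 277.99166185 141.86079875]
```

Emit:
apply_moves(
  series=[
    [[0.6, -1, 0], [0, 0, 0], 48],
    [[1.6, -2.5, 0], [0, 0, 0], 48],
    [[2.8, -4.3, 0], [0, 0, 0], 48],
    [[4, -6.1, 0], [0, 0, 0], 48],
    [[5.2, -7.9, 0], [0, 0, 0], 48],
    [[6.1, -9.2, 0], [0, 0, 0], 48],
    [[6.3, -9.6, 0], [0, 0, 0], 48],
    [[6.3, -9.6, -1], [0, 0, 0], 48],
    [[6.3, -9.6, -2.5], [0, 0, 0], 48],
    [[6.3, -9.6, -2.5], [0, 0, 0], 48],
  ],
)

```text
clock: 26.95
eef_pos: [496.9, 182.0, 110.8]
eef_rot: [3.141, 0.003, 0.002]
wrist_force: [0.3, -0.6, -0.9]
finger_gap: 58.6
```

```bash
python3 look.py w13
python3 - <<'E'
from h import *
p,d=manip.camera("scene"); cv2.imwrite("pics/s13.png",p[:,:,::-1])
cv2.imwrite("pics/s13c.png",cv2.resize(p[130:250,150:310,::-1],None,fx=5,fy=5))
p,d=manip.camera("top"); cv2.imwrite("pics/t13c.png",cv2.resize(p[140:270,100:280,::-1],None,fx=4,fy=4))
E
```

```text
clock 26.95 [496.9 182.  110.8] [3.141e+00 3.000e-03 2.000e-03]
```

View pics/w13.png

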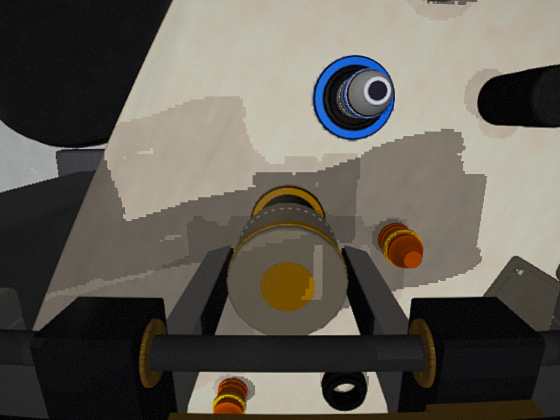

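View pics/s13c.png

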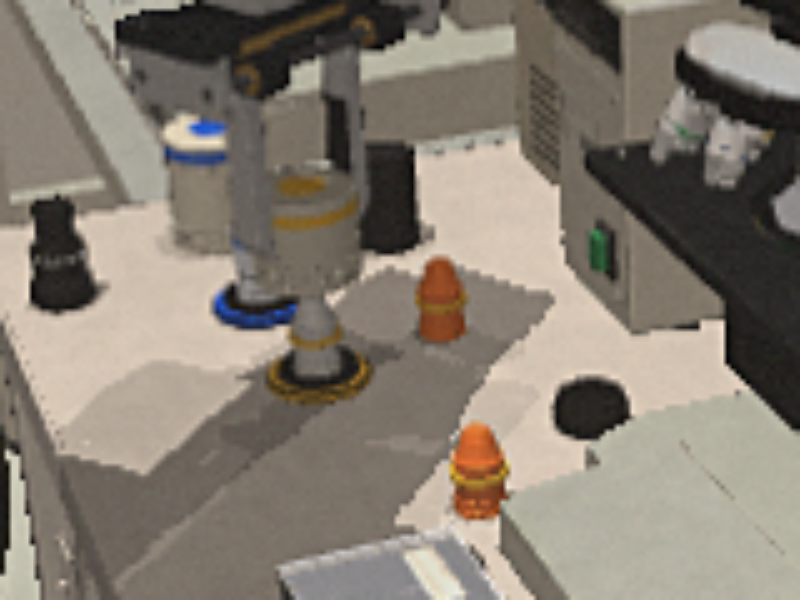

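Emit:
apply_moves(
  series=[
    [[0, 0, -0.8], [0, 0, 0], 48],
    [[0, 0, -1.6], [0, 0, 0], 48],
    [[0, 0, -2.4], [0, 0, 0], 48],
    [[0, 0, -3.2], [0, 0, 0], 48],
    [[0, 0, -4], [0, 0, 0], 48],
    [[0, 0, -4.5], [0, 0, 0], 48],
    [[0, 0, -4.9], [0, 0, 0], 48],
    [[0, 0, -5.2], [0, 0, 0], 48],
    [[0, 0, -5.4], [0, 0, 0], 48],
    [[0, 0, -5.5], [0, 0, 0], 48],
  ],
)

```text
clock: 28.35
eef_pos: [497.9, 181.8, 57.4]
eef_rot: [-3.142, -0.0, 0.001]
wrist_force: [-0.5, 0.7, -0.7]
finger_gap: 58.8
```

Emit:
apply_moves(
  series=[
    [[0, 0, 0], [0, 0, 0], 48],
    [[0, 0, 0], [0, 0, 0], 48],
    [[0, 0, -0.05], [0, 0, 0], 48],
    [[0, 0, -0.05], [0, 0, 0], 48],
    [[0, 0, -0.1], [0, 0, 0], 48],
    [[0, 0, -0.1], [0, 0, 0], 48],
    [[0, 0, -0.15], [0, 0, 0], 48],
    [[0, 0, -0.15], [0, 0, 0], 48],
    [[0, 0, -0.15], [0, 0, 0], 48],
    [[0, 0, -0.15], [0, 0, 0], 48],
  ],
)

```text
clock: 29.6
eef_pos: [497.8, 181.8, 55.9]
eef_rot: [3.142, 0.0, 0.001]
wrist_force: [-0.2, 0.2, -0.6]
finger_gap: 58.4
```

```bash
python3 look.py w14
python3 - <<'E'
from h import *
p,d=manip.camera("scene"); cv2.imwrite("pics/s14.png",p[:,:,::-1])
cv2.imwrite("pics/s14c.png",cv2.resize(p[130:250,150:310,::-1],None,fx=5,fy=5))
E
```

```text
clock 29.6 [497.8 181.8  55.9] [3.142e+00 0.000e+00 1.000e-03]
```

View pics/s14c.png

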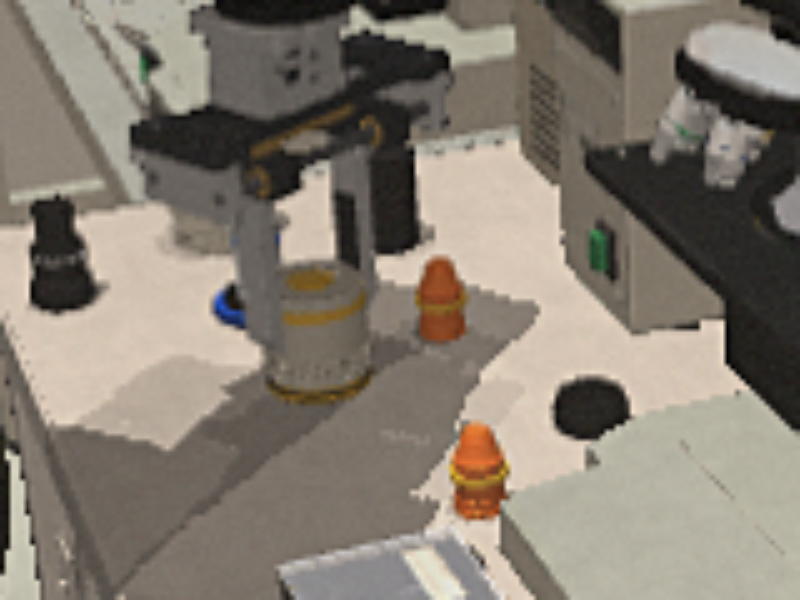

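The cover is over the collar with no contact force. Only about 2 mm is left.

Emit:
apply_moves(
  series=[
    [[0, 0, -0.05], [0, 0, 0], 48],
    [[0, 0, -0.1], [0, 0, 0], 48],
    [[0, 0, -0.1], [0, 0, 0], 48],
    [[0, 0, -0.15], [0, 0, 0], 48],
    [[0, 0, -0.15], [0, 0, 0], 48],
    [[0, 0, -0.2], [0, 0, 0], 48],
    [[0, 0, -0.2], [0, 0, 0], 48],
    [[0, 0, -0.2], [0, 0, 0], 48],
    [[0, 0, -0.2], [0, 0, 0], 48],
    [[0, 0, -0.2], [0, 0, 0], 48],
  ],
)

```text
clock: 30.95
eef_pos: [497.8, 181.8, 53.9]
eef_rot: [3.142, 0.0, 0.001]
wrist_force: [0.2, -0.9, -0.9]
finger_gap: 58.6
```

Emit:
apply_moves(
  series=[
    [[0, 0, -0.05], [0, 0, 0], 48],
    [[0, 0, -0.1], [0, 0, 0], 48],
    [[0, 0, -0.1], [0, 0, 0], 48],
    [[0, 0, -0.1], [0, 0, 0], 48],
    [[0, 0, -0.1], [0, 0, 0], 48],
    [[0, 0, -0.1], [0, 0, 0], 48],
    [[0, 0, -0.1], [0, 0, 0], 48],
    [[0, 0, -0.1], [0, 0, 0], 48],
    [[0, 0, -0.1], [0, 0, 0], 48],
    [[0, 0, -0.1], [0, 0, 0], 48],
  ],
)

```text
clock: 32.2
eef_pos: [497.9, 181.9, 53.7]
eef_rot: [-3.142, -0.0, 0.001]
wrist_force: [-3.8, -1.7, 9.9]
finger_gap: 58.5
```

Emit:
apply_moves(
  series=[
    [[0, 0, 0.05], [0, 0, 0], 66],
    [[0, 0, 0.1], [0, 0, 0], 75],
    [[0, 0, 0.1], [0, 0, 0], 90],
    [[0, 0, 0.1], [0, 0, 0], 100],
    [[0, 0, 1], [0, 0, 0], 100],
    [[0, 0, 3], [0, 0, 0], 100],
    [[0, 0, 6], [0, 0, 0], 100],
    [[0, 0, 9], [0, 0, 0], 100],
    [[0, 0, 12], [0, 0, 0], 100],
    [[0, 0, 12], [0, 0, 0], 100],
  ],
)

```text
clock: 33.45
eef_pos: [498.7, 182.1, 175.4]
eef_rot: [-3.14, -0.004, 0.001]
wrist_force: [0.4, 0.7, -0.4]
finger_gap: 93.9
```

```bash
python3 look.py w15; python3 meas.py w15
```

```text
clock 33.45 [498.7 182.1 175.4] [-3.14e+00 -4.00e-03  1.00e-03]
B [336.7 102.2] z 6.9 @ [544.9 273.2   6.9] mm [55.1 57.4]
B [434.    0.9] z 66.1 @ [602.7 339.9  66.1] mm [ 2.6 17.5]
Y [378.1 224.1] z 22.5 @ [584.6 165.4  22.5] mm [27.9 29. ]
Y [285.3 217.3] z 58.9 @ [499.4 182.   58.9] mm [23.9 24.6]
Y [285.1 211.1] z 51.8 @ [499.3 185.4  51.8] mm [49.7 54.6]
```

View pics/w15.png

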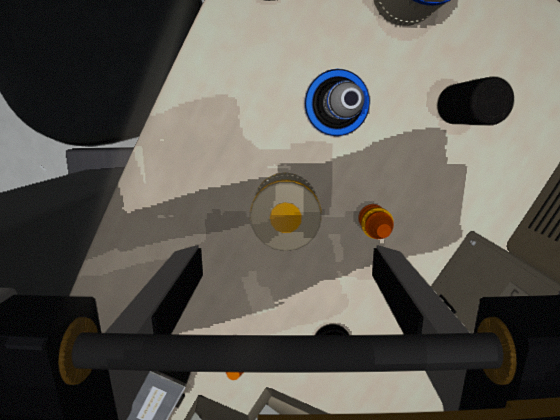

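The yellow cover's top is at z 58.9 (it read 52.8 on the bench), so it is fully seated. Before reaching for the blue cover I'll check clearance around (602,368).

Run:
```python
from h import *
W=np.load("pics/W.npy");d=np.load("pics/top0.npy")
ys=range(230,500,20); print("      ",*[f"{y:4d}" for y in ys])
for x in range(520,820,20):
    r=[]
    for y in ys:
        m=(d>0)&(W[...,0]>=x)&(W[...,0]<x+20)&(W[...,1]>=y)&(W[...,1]<y+20)
        r.append(f"{W[...,2][m].max():4.0f}" if m.sum()>0 else "   .")
    print(x,"  ",*r)
```

```text
230  250  270  290  310  330  350  370  390  410  430  450  470  490
520      11   15   17   14    7    8    5    7    6    9    6    6    6    3
540      13   15   14   16    6    5    6    7    6    8    8    6    5    .
560       7   14   18   10    6   61   74   74    6    7    6    7    4    .
580       5    5    6    6    9   79   80   78   78    4    6    4    .    .
600       6    8    6    5    5   77   78   77   76    7    8    .    .    .
620       5   63   66    4    4   70   76   81    1    7    3    .  -30    .
640       6   68   67   62    7    8    8    5    5    4    .  -34  -28  -28
660       7   67   67    1    6    6    6    6    7    0    .  -29  -27  -30
680       5    8    6    4    5    6    7    7    4    .  -30  151  151  149
700       5    8    6    4    5    5    6    6    3    .  -29  153  153  155
720       8    8    6    5    5    7    5    9    .  -31  151  155  153  154
740     294    6    7    4    5    8    8    .  -30  151  152  153  156  386
760     331  328  296    8    7    4    4    .  -29  153  154  153  155  391
780     331  332  329    7    8    5    .  -34  -24  151  153  153  390  392
800     328  330  328    6    7    5    .  -27  152  153  153  384  390  525
```

Emit:
apply_moves(
  series=[
    [[1.5, 2.5, 0], [0, 0, 0], 100],
    [[4, 7, 0], [0, 0, 0], 100],
    [[6.5, 11.5, 0], [0, 0, 0], 100],
    [[9, 16, 0], [0, 0, 0], 100],
    [[10.3, 18.6, 0], [0, 0, 0], 100],
    [[10.3, 18.6, -2], [0, 0, 0], 100],
    [[10.3, 18.6, -4], [0, 0, 0], 100],
    [[10.3, 18.6, -4], [0, 0, 0], 100],
    [[10.3, 18.6, -4], [0, 0, 0], 100],
    [[10.3, 18.6, -4], [0, 0, 0], 100],
  ],
)

```text
clock: 34.75
eef_pos: [601.2, 367.7, 134.0]
eef_rot: [-3.141, -0.001, 0.001]
wrist_force: [-0.4, 0.9, 0.4]
finger_gap: 94.0
```

```bash
python3 look.py w16; python3 meas.py w16
```

```text
clock 34.75 [601.2 367.7 134. ] [-3.141e+00 -1.000e-03  1.000e-03]
B [224. 310.] z 6.7 @ [546.2 277.6   6.7] mm [41.7 53.2]
B [285.8 239.2] z 72.9 @ [602.1 368.3  72.9] mm [23.3 24.1]
B [391.7 -56.5] z 65.8 @ [662.3 542.7  65.8] mm [133.3 347.3]
Y [265.4 414.9] z 22.4 @ [582.6 173.4  22.4] mm [13.  21.8]
Y [167.2 438.7] z 50.1 @ [496.5 172.2  50.1] mm [57.6 59.5]
Y [200.5 379. ] z 3.0 @ [517.9 198.1   3. ] mm [ 5.4 19.5]
```

View pics/w16.png

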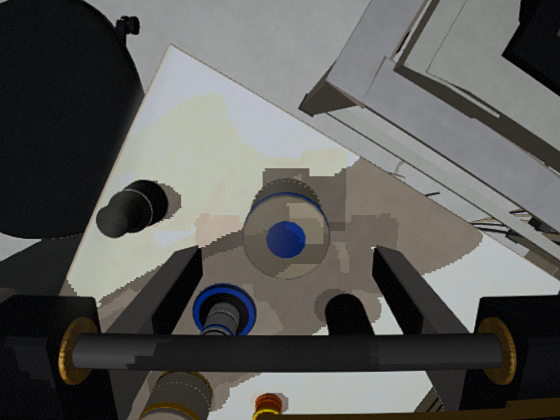

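The blue cover is centred between the jaws, with its spot at (286,239). The black canister at (345,315) and the eyepiece at (130,208) are clear of the fingers.

Emit:
apply_moves(
  series=[
    [[0, 0.05, -2], [0, 0, 0], 100],
    [[0, 0.05, -4], [0, 0, 0], 100],
    [[0, 0.05, -6], [0, 0, 0], 100],
    [[0, 0.05, -6.8], [0, 0, 0], 100],
    [[0, 0.05, -6.8], [0, 0, 0], 85],
    [[0, 0.05, -6.8], [0, 0, 0], 72],
    [[0, 0.05, -6.8], [0, 0, 0], 62],
    [[0, 0.05, -6.8], [0, 0, 0], 52],
    [[0, 0.05, -6.8], [0, 0, 0], 48],
    [[0, 0.05, -6.8], [0, 0, 0], 48],
  ],
)

```text
clock: 36.05
eef_pos: [601.0, 368.4, 65.4]
eef_rot: [-3.141, -0.001, 0.001]
wrist_force: [-0.7, -0.4, 4.4]
finger_gap: 58.4
```

Emit:
apply_moves(
  series=[
    [[0, 0, 0], [0, 0, 0], 48],
    [[0, 0, 0], [0, 0, 0], 48],
    [[0, 0, 1], [0, 0, 0], 48],
    [[0, 0, 2.5], [0, 0, 0], 48],
    [[0, 0, 4.5], [0, 0, 0], 48],
    [[0, 0, 6.5], [0, 0, 0], 48],
    [[0, 0, 8.5], [0, 0, 0], 48],
    [[0, 0, 10], [0, 0, 0], 48],
    [[0, 0, 10], [0, 0, 0], 48],
    [[0, 0, 10], [0, 0, 0], 48],
  ],
)

```text
clock: 37.3
eef_pos: [600.5, 368.2, 164.0]
eef_rot: [3.141, 0.001, 0.001]
wrist_force: [-0.2, -0.7, -0.6]
finger_gap: 58.6
```

```bash
python3 look.py w17; python3 meas.py w17
```

```text
clock 37.3 [600.5 368.2 164. ] [3.141e+00 1.000e-03 1.000e-03]
Y [269.3 398. ] z 22.3 @ [583.8 165.5  22.3] mm [25.2 26.3]
Y [202.2 399.1] z 50.2 @ [521.8 189.5  50.2] mm [11.3 27.7]
```

View pics/w17.png

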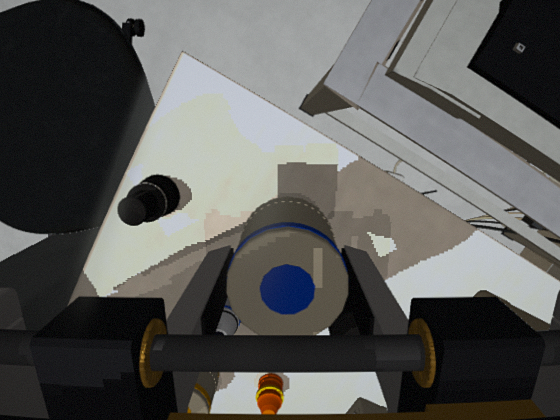

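Emit:
apply_moves(
  series=[
    [[-0.5, -1, 0], [0, 0, 0], 48],
    [[-1.4, -2.5, 0], [0, 0, 0], 48],
    [[-2.5, -4.3, 0], [0, 0, 0], 48],
    [[-3.6, -6.1, 0], [0, 0, 0], 48],
    [[-4.6, -7.8, 0], [0, 0, 0], 48],
    [[-5.4, -9, 0], [0, 0, 0], 48],
    [[-5.65, -9.5, 0], [0, 0, 0], 48],
    [[-5.65, -9.5, -1], [0, 0, 0], 48],
    [[-5.65, -9.5, -1.8], [0, 0, 0], 48],
    [[-5.65, -9.5, -1.8], [0, 0, 0], 48],
  ],
)

```text
clock: 38.6
eef_pos: [544.0, 273.4, 145.6]
eef_rot: [3.141, 0.002, 0.001]
wrist_force: [0.7, 0.4, -0.8]
finger_gap: 58.3
```

```bash
python3 look.py w18; python3 meas.py w18
python3 - <<'E'
from h import *
p,d=manip.camera("scene")
cv2.imwrite("pics/s18c.png",cv2.resize(p[130:250,150:310,::-1],None,fx=5,fy=5))
E
```

```text
clock 38.6 [544.  273.4 145.6] [3.141e+00 2.000e-03 1.000e-03]
B [286.5 211.6] z 6.7 @ [545.  271.9   6.7] mm [51.6 54.2]
Y [228.9 330. ] z 58.9 @ [499.7 189.1  58.9] mm [ 8.3 24.2]
Y [341.2 322.5] z 22.4 @ [594.4 172.9  22.4] mm [ 4.3 13.7]
```

View pics/w18.png

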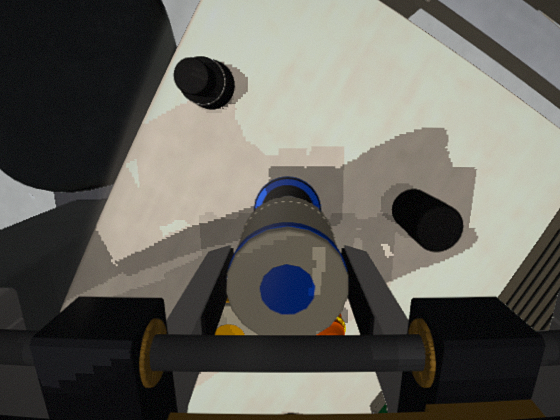

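View pics/s18c.png

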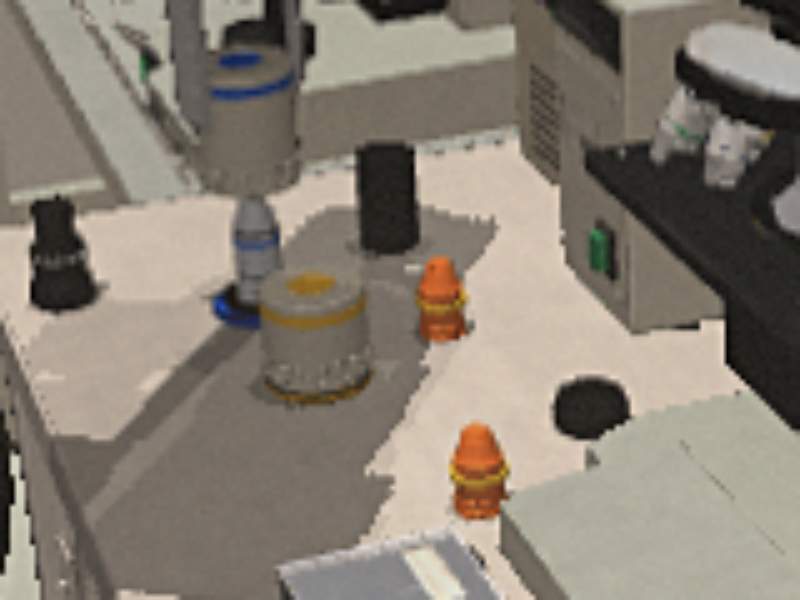

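The blue cover hangs centred over the blue objective and base; the spot is at column 287 and the base arc at 287. Lowering it now.

Emit:
apply_moves(
  series=[
    [[0, 0, -0.8], [0, 0, 0], 48],
    [[0, 0, -1.6], [0, 0, 0], 48],
    [[0, 0, -2.4], [0, 0, 0], 48],
    [[0, 0, -3.2], [0, 0, 0], 48],
    [[0, 0, -4], [0, 0, 0], 48],
    [[0, 0, -4.8], [0, 0, 0], 48],
    [[0, 0, -5.6], [0, 0, 0], 48],
    [[0, 0, -6.2], [0, 0, 0], 48],
    [[0, 0, -6.6], [0, 0, 0], 48],
    [[0, 0, -6.8], [0, 0, 0], 48],
  ],
)

```text
clock: 39.95
eef_pos: [544.4, 273.3, 78.8]
eef_rot: [-3.142, 0.0, 0.001]
wrist_force: [-0.7, 0.1, -0.7]
finger_gap: 58.3
```

Emit:
apply_moves(
  series=[
    [[0, 0, -0.05], [0, 0, 0], 48],
    [[0, 0, -0.1], [0, 0, 0], 48],
    [[0, 0, -0.15], [0, 0, 0], 48],
    [[0, 0, -0.2], [0, 0, 0], 48],
    [[0, 0, -0.25], [0, 0, 0], 48],
    [[0, 0, -0.3], [0, 0, 0], 48],
    [[0, 0, -0.35], [0, 0, 0], 48],
    [[0, 0, -0.4], [0, 0, 0], 48],
    [[0, 0, -0.4], [0, 0, 0], 48],
    [[0, 0, -0.4], [0, 0, 0], 48],
  ],
)

```text
clock: 41.2
eef_pos: [544.3, 273.3, 75.0]
eef_rot: [3.142, 0.0, 0.001]
wrist_force: [-0.1, 0.1, -0.4]
finger_gap: 58.4
```

Emit:
apply_moves(
  series=[
    [[0, 0, -0.1], [0, 0, 0], 48],
    [[0, 0, -0.15], [0, 0, 0], 48],
    [[0, 0, -0.2], [0, 0, 0], 48],
    [[0, 0, -0.25], [0, 0, 0], 48],
    [[0, 0, -0.25], [0, 0, 0], 48],
    [[0, 0, -0.3], [0, 0, 0], 48],
    [[0, 0, -0.3], [0, 0, 0], 48],
    [[0, 0, -0.3], [0, 0, 0], 48],
    [[0, 0, -0.3], [0, 0, 0], 48],
    [[0, 0, -0.3], [0, 0, 0], 48],
  ],
)

```text
clock: 42.45
eef_pos: [544.4, 273.3, 72.0]
eef_rot: [-3.142, -0.0, 0.001]
wrist_force: [-0.3, -0.2, 0.0]
finger_gap: 58.7
```

Emit:
apply_moves(
  series=[
    [[0, 0, -0.05], [0, 0, 0], 48],
    [[0, 0, -0.05], [0, 0, 0], 48],
    [[0, 0, -0.1], [0, 0, 0], 48],
    [[0, 0, -0.1], [0, 0, 0], 48],
    [[0, 0, -0.1], [0, 0, 0], 48],
    [[0, 0, -0.1], [0, 0, 0], 48],
    [[0, 0, -0.1], [0, 0, 0], 48],
    [[0, 0, -0.1], [0, 0, 0], 48],
    [[0, 0, -0.1], [0, 0, 0], 48],
    [[0, 0, -0.1], [0, 0, 0], 48],
  ],
)

```text
clock: 43.7
eef_pos: [544.4, 273.4, 71.4]
eef_rot: [-3.142, -0.0, 0.001]
wrist_force: [-2.6, -0.9, 5.3]
finger_gap: 58.5
```

Contact at 5 N, at the expected height. Releasing and retreating upward.

Emit:
apply_moves(
  series=[
    [[0, 0, 0], [0, 0, 0], 66],
    [[0, 0, 0.05], [0, 0, 0], 75],
    [[0, 0, 0.05], [0, 0, 0], 90],
    [[0, 0, 0.05], [0, 0, 0], 100],
    [[0, 0, 1], [0, 0, 0], 100],
    [[0, 0, 3], [0, 0, 0], 100],
    [[0, 0, 6], [0, 0, 0], 100],
    [[0, 0, 10], [0, 0, 0], 100],
    [[-2, -2, 14], [0, 0, 0], 100],
    [[-4, -4, 18], [0, 0, 0], 100],
  ],
)

```text
clock: 44.95
eef_pos: [503.6, 232.8, 253.7]
eef_rot: [-3.141, -0.001, 0.001]
wrist_force: [1.0, -0.3, 0.8]
finger_gap: 94.2
```

Emit:
apply_moves(
  series=[
    [[-1, -1, 0], [0, 0, 0], 100],
    [[-3, -3, 0], [0, 0, 0], 100],
    [[-5, -5, 0], [0, 0, 0], 100],
    [[-5, -5, 0], [0, 0, 0], 100],
    [[-5, -5, 0], [0, 0, 0], 100],
    [[-5, -5, 0], [0, 0, 0], 100],
    [[-5, -5, 0], [0, 0, 0], 100],
    [[-5, -5, 0], [0, 0, 0], 100],
    [[-5, -5, 0], [0, 0, 0], 100],
    [[-5, -5, 0], [0, 0, 0], 100],
  ],
)

```text
clock: 46.2
eef_pos: [454.4, 183.4, 250.9]
eef_rot: [-3.142, 0.0, 0.001]
wrist_force: [0.0, -0.5, -0.5]
finger_gap: 94.0
```

```bash
python3 look.py w19; python3 meas.py w19
python3 - <<'E'
from h import *
p,d=manip.camera("scene")
cv2.imwrite("pics/s19c.png",cv2.resize(p[130:250,150:310,::-1],None,fx=5,fy=5))
E
```

```text
clock 46.2 [454.4 183.4 250.9] [-3.142e+00  0.000e+00  1.000e-03]
B [387.3 104.3] z 79.0 @ [546. 273.  79.] mm [23.5 25.1]
B [390.4 103.9] z 71.0 @ [551.1 273.8  71. ] mm [63.  68.5]
Y [280.5 321.3] z 22.1 @ [448.3  17.8  22.1] mm [26.1 27. ]
Y [401.3 205.9] z 22.5 @ [585.2 165.3  22.5] mm [27.9 29.3]
Y [330.  198.3] z 59.0 @ [499.5 182.   59. ] mm [23.8 24.8]
Y [327.3 192.9] z 50.4 @ [497.6 185.8  50.4] mm [47.8 55.8]
```

View pics/w19.png

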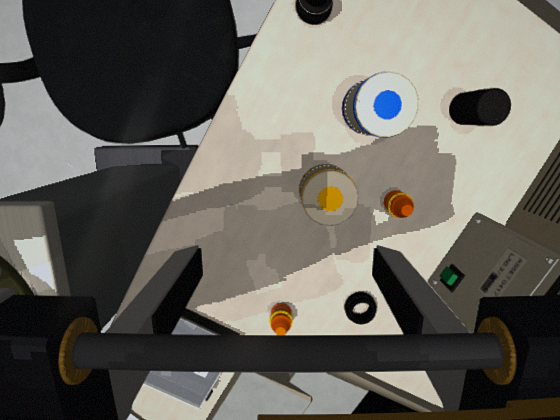

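View pics/s19c.png

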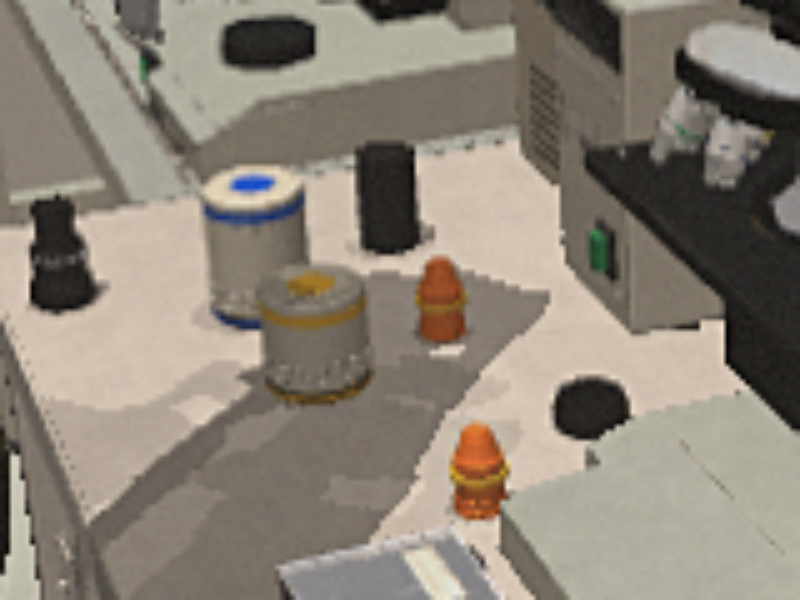

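Both canisters are closed: the blue cover's top is at z 79.0 (expected 78 plus about 1 bias) and the yellow's at 59.0 (58 plus 1). The look-alikes, eyepiece, black canister and ring are where they were. Handing in.

```bash
python3 -c "
from cell import manip
print(manip.sign_off())"
```

```text
the job is handed in; nothing more can be done
None
```

Both objectives are packed away upright, front lens up. The yellow-ring one is in the yellow base and the blue-ring one in the blue base, each under the cover of its colour. I placed both objectives first, then the covers, and handed in at about 46 s with the gripper open and clear of everything.

- **Covers:** in the last wrist view the cover tops read z 59.0 mm (yellow) and 79.0 mm (blue). The expected heights are 58 and 78, and this camera reads about 1 mm high throughout. The tops also rose about 6 mm from their readings on the bench, which matches the flange height, so both sit fully down.
- **Contact:** the placing forces I read were between 5 and 10 N.
- **Other items:** the orange look-alikes re-measured within about 1 mm of where they started. The eyepiece, black canister and adapter ring look unmoved in the pictures, though I did not re-measure them. The white canister was never approached.
- **Disagreement:** at close range the wrist camera read held objects about 1.5 mm off in x compared with the gripper position. That is within its 2 mm calibration and smaller than the 4 mm play in the fits.

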